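Stow the thick dowels in the bench holder

ROBOT

A 6-joint arm with a two-finger parallel gripper is mounted at the origin on the work surface. World frame = base frame: x ahead of the robot, y to its left, z up, the work surface at z = 0. Lengths are in m, angles in rad, forces in N, time in s.
With the tool pointing down it reaches from about 0.375 to 0.925 m from the base axis. Payload 5.7 kg.
Tool frame: the origin (TCP) lies at the very end of the fingers, on their centre line; the grasp point (between the pads) lies 19 mm behind it (grip_depth is the distance from the TCP to the grasp point, in m); z points along the fingers, y is the direction in which the jaws open and shut (so a half turn about z gives the same grasp; the last joint's range is limited). The gripper opens to 88 mm and grips with 3 to 60 N. Pads are 20 mm wide; open, the fingers measure 115 mm over their backs; the gripper's body (75 mm by 178 mm) begins 61 mm behind the grasp point.
Start: joints at [-1.36, 0.359, 1.51, -0, 1.272, -0.115], TCP at [0.192, -0.568, 0.223] pointing down, gripper open.
Joint ranges: [-2.97, 2.97], [-1.01, 2.36], [0.21, 2.38], [-0.96, 4.11], [0.2, 2.71], [-2.98, 2.98]. Speed limits (rad/s): [2.39, 2.39, 3.14, 3.14, 3.14, 3.14].

INTERFACE

Orientations are given as a 3x3 rotation matrix whose columns are the frame's x, y, z axes.
In Python, from cell import observe, capture, hand_in, search_frame, outline_of, grip_depth gives the robot as it stands.
- The arm moves only by the shell command python3 -m pendant 'ROWS' [FORCE]. ROWS is JSON, a list of rows, each a list of 5 numbers: the shift along the tool's x, y, z in m, then the turn about the tool's z in degrees, then the closure, from 0 (fully open) to 1 (shut). In form: [[dx, dy, dz, roll, hand], ...]. A call has 1 to 8 rows; each row shifts and turns the pose as measured when the row begins, along the tool's axes as they then stand; what a row does not reach is not made up. A row lasts 1/10 s, in which the tool goes at most 50 mm and 8.59 degrees, less where a joint would pass 70% of its speed; a pose out of reach is approached as far as the arm can. A call with a gripper value outside its range is refused whole. The fingers move at their own pace and stop on an object; FORCE is the grip in N (left out, the last holds). Time passes only in rows, so rows that do not move let the fingers close. It gives the time, the measured TCP pose, the force and the opening at its end, in the units of the state.
- observe(): the state, without advancing time (a new reading comes with each control period).
- capture(name): name is "scene" or "top" or "wrist"; returns a dict with "image" (420x560x3 uint8, red, green, blue), "fx", "fy", "cx", "cy" (pixels), "eye" and "orientation" of the camera in the world. Camera axes: x right, y up, looking along -z (the intrinsics and any distortion apply to the point x, -y, -z); pixel columns grow to the right and rows downward; lengths in m; the calibration is good to about 2 mm. A picture is of the moment at which its call begins. There is no depth.
- hand_in(): hands the job in, once; it reports no verdict.
Trained networks look in a picture, given as the dict that the camera call returned (one of the last four; its "shot" number tells which), for a name from the list of things; names that differ only in an ending like _2 or _b are one class to them, and where a whole thing is asked for, a point or a joint stands for the part that bears it (a point fixed in the world has none). Each returns a list of dicts, best first, with "score" (0 to 1); they miss things now and then, are a little off and sometimes report something else, mostly with a low value. They report only what shows in the picture. A call takes as long as a camera call. They do not tell look-alikes from the thing itself.
- search_frame(picture, name): "rect" ([left, top, right, bottom] in pixels, round what is visible of it).
- outline_of(picture, name): "mask" (420x560 bool, what is visible of it) and "rect" ([left, top, right, bottom] in pixels, round what is visible of it).
The state is a dict: "clock": time; "qpos": joint angles; "joint_velocities": joint speeds; "effort": joint torques, N m; "ee_pos": TCP position; "eef_rot": TCP orientation; "wrist_force": force on the tool from outside, world axes, zero at the start; "torque": the same for the moment, N m; "gripper_width": finger opening in m.
Only numpy, scipy, OpenCV 4.12 (cv2) and the standard library are available. Lean on these libraries where they do the work, as an engineer would, in place of code of your own. Each camera call takes 0.05 s, during which the arm holds its last target.

TASK

Slide the empty two-compartment dowel holder along the bench, without lifting or tipping it, until it sits snug in the corner stop, touching both strips. Then take the two thick dowels from the sloped rack and drop them end-down into the holder, one in each compartment, with the holder still snug in the corner. Leave the thin dowel in the rack and the other things on the bench where they are.

Things in the scene. Friction and masses are not known exactly. Their poses are not given: they have to be found in the camera images.
- holder_base (a point): loose two-compartment plywood holder, 0.6 kg: the centre of its underside; z up, y along its long side. Foot board 66 (x) by 96 (y) by 8 mm thick; on its middle an open-topped box 44 (x) by 80 (y) mm, its rim 88 mm above the bench. When home, parallel to the corner stop (either way round), this point is at x = -33, y = -48 mm in the stop's frame.
- corner_inner (a point): corner stop fixed to the bench, two wooden strips 22 mm wide, 24 mm high, at a right angle. Point: the inner corner, at bench height. Back strip along y, its face at x = 0, from y = 22 to -180 mm; side strip along x, its face at y = 0, from x = 0 to -160 mm. The holder goes in the quarter with negative x and y.
- dowel_a_mid (a point): thick dowel: plain round wooden dowel, 22 mm thick, 160 mm long, 45 g, both ends alike. At the start it lies loose in a rack groove, its upper end leaning 0.44 rad (25 degrees) from vertical to the rack's -x side; its upper 70 mm stand free above the rack. Point: its centre, on its axis; z along it, to the upper end at the start.
- dowel_b_mid (a point): the other thick dowel: plain round wooden dowel, 22 mm thick, 160 mm long, 45 g, both ends alike. At the start it lies loose in a rack groove, its upper end leaning 0.44 rad (25 degrees) from vertical to the rack's -x side; its upper 70 mm stand free above the rack. Point: its centre, on its axis; z along it, to the upper end at the start.
- rack_base (a point): fixed wooden rack, 150 by 235 mm, 111 mm high; centre of its underside, z up, x away from the robot. Three grooves at y = -75, 0, 75 mm, 26 mm wide between 14 mm rails, on a bed 90 mm long leaning 0.44 rad from vertical, top to -x; dowels lie on the bed, foot on a ledge, and are drawn out along their axis. Which groove holds which varies.
- thin_dowel_mid (a point): thin wooden dowel, 12 mm in diameter, 160 mm long, lying in the remaining groove: leave it there. This point is at its centre, z along it.
- glue_mid (a point): yellow glue bottle, 56 mm in diameter, 170 mm high, standing; point at half its height
- offcut_mid (a point): flat wood offcut 90 by 45 by 20 mm; point at its centre
- tin_mid (a point): white paint tin, 90 mm in diameter, 100 mm high; point at half its height
- tape_mid (a point): black tape measure, 68 by 34 by 62 mm; point at its centre
- holder: the same holder, same frame. Walls and middle divider 6 mm; two compartments, each 32 (x) by 31 (y) mm inside, centred at y = +18.5 and -18.5 mm, floor 8 mm above the bench, 80 mm deep. It can be pushed, or pinched across its 44 mm width and dragged.
- dowel_a: the first thick dowel; origin at its lower end, on the line that rests on the rack's bed; z along it
- dowel_b: the second thick dowel; origin at its lower end, on the line that rests on the rack's bed; z along it
Mind the look-alikes: they are no part of the job. Leave any yellow look-alike of the dowel_b alone.

How it is judged:
On the way, in this order (a step that is already met when the one before it is completed fails the run):
1. the holder, still without dowels, is snug in the corner stop (x of holder_base in the frame of corner_inner between -0.039 and -0.028 m and y of holder_base in the frame of corner_inner between -0.054 and -0.043 m and angle between the x axis of holder_base and the x axis of corner_inner, either way round below 0.1 rad and angle between holder_base's own z axis and vertical below 0.06 rad and height (world z) of holder_base below 0.006 m and distance between each of dowel_a_mid, dowel_b_mid and holder_base above 0.12 m), for 0.2 s.
2. both thick dowels stand in the holder, one in each compartment ((((x of dowel_a_mid in the frame of holder_base between -0.013 and 0.013 m and y of dowel_a_mid in the frame of holder_base between 0.0055 and 0.0315 m and z of dowel_a_mid in the frame of holder_base between 0.07 and 0.096 m and angle between the z axis of dowel_a_mid and the z axis of holder_base, either way round below 0.2 rad) and (x of dowel_b_mid in the frame of holder_base between -0.013 and 0.013 m and y of dowel_b_mid in the frame of holder_base between -0.0315 and -0.0055 m and z of dowel_b_mid in the frame of holder_base between 0.07 and 0.096 m and angle between the z axis of dowel_b_mid and the z axis of holder_base, either way round below 0.2 rad)) or ((x of dowel_a_mid in the frame of holder_base between -0.013 and 0.013 m and y of dowel_a_mid in the frame of holder_base between -0.0315 and -0.0055 m and z of dowel_a_mid in the frame of holder_base between 0.07 and 0.096 m and angle between the z axis of dowel_a_mid and the z axis of holder_base, either way round below 0.2 rad) and (x of dowel_b_mid in the frame of holder_base between -0.013 and 0.013 m and y of dowel_b_mid in the frame of holder_base between 0.0055 and 0.0315 m and z of dowel_b_mid in the frame of holder_base between 0.07 and 0.096 m and angle between the z axis of dowel_b_mid and the z axis of holder_base, either way round below 0.2 rad)))), for 0.2 s.
At the end, for the whole second after the job is handed in: Holder flat in the corner stop, within 6 mm of touching each strip and 0.1 rad of parallel; each thick dowel end-down in its own compartment, within 8 mm of its floor and 0.2 rad of upright; all at rest (x of holder_base in the frame of corner_inner between -0.039 and -0.028 m and y of holder_base in the frame of corner_inner between -0.054 and -0.043 m and angle between the x axis of holder_base and the x axis of corner_inner, either way round below 0.1 rad and angle between holder_base's own z axis and vertical below 0.06 rad and height (world z) of holder_base below 0.006 m and (((x of dowel_a_mid in the frame of holder_base between -0.013 and 0.013 m and y of dowel_a_mid in the frame of holder_base between 0.0055 and 0.0315 m and z of dowel_a_mid in the frame of holder_base between 0.07 and 0.096 m and angle between the z axis of dowel_a_mid and the z axis of holder_base, either way round below 0.2 rad) and (x of dowel_b_mid in the frame of holder_base between -0.013 and 0.013 m and y of dowel_b_mid in the frame of holder_base between -0.0315 and -0.0055 m and z of dowel_b_mid in the frame of holder_base between 0.07 and 0.096 m and angle between the z axis of dowel_b_mid and the z axis of holder_base, either way round below 0.2 rad)) or ((x of dowel_a_mid in the frame of holder_base between -0.013 and 0.013 m and y of dowel_a_mid in the frame of holder_base between -0.0315 and -0.0055 m and z of dowel_a_mid in the frame of holder_base between 0.07 and 0.096 m and angle between the z axis of dowel_a_mid and the z axis of holder_base, either way round below 0.2 rad) and (x of dowel_b_mid in the frame of holder_base between -0.013 and 0.013 m and y of dowel_b_mid in the frame of holder_base between 0.0055 and 0.0315 m and z of dowel_b_mid in the frame of holder_base between 0.07 and 0.096 m and angle between the z axis of dowel_b_mid and the z axis of holder_base, either way round below 0.2 rad))) and linear speed of each of holder, dowel_a, dowel_b below 0.02 m/s).
It fails at once if a bystander (glue bottle, offcut, paint tin or tape measure) is moved more than 30 mm (distance of any of glue_mid, offcut_mid, tin_mid, tape_mid from where it was at the start of the episode above 0.03 m).
It fails at once if the thin dowel is taken from its groove (moved more than 25 mm) (distance of thin_dowel_mid from where it was at the start of the episode above 0.025 m).
It fails at once if the holder is lifted more than 15 mm off the bench (height (world z) of holder_base above 0.015 m).
It fails at once if the holder is tipped by more than 0.3 rad (angle between holder_base's own z axis and vertical above 0.3 rad).
It also fails if it takes over 72 s, if anything falls off the work surface, if the arm or the gripper's body presses on something with over 40 N, if the wrist force passes 120 N, or if a joint passes its speed limit or range.

## Working session

There is one attempt and no reset: what is moved stays moved. The work goes in short steps, Python scripts to look and compute and a shell command to move; the robot and the scene stay as the last step left them, time stands still between calls to the robot, and variables do not carry over. Pictures are saved under pics/ and viewed, and the job is handed in when it is done.

```bash
ls; mkdir -p pics
python3 - <<'E'
from cell import *
import cv2,pickle
s=observe();print(s)
for n in("scene","top","wrist"):
    c=capture(n);cv2.imwrite(f"pics/{n}0.png",c["image"][:,:,::-1]);print(n,{k:v for k,v in c.items() if k!="image"})
    pickle.dump(c,open(f"{n}0.pkl","wb"))
    for t in ["holder","corner_inner","dowel_a","thin_dowel_mid","rack_base","glue_mid","offcut_mid","tin_mid","tape_mid"]:
        try: print(t,[(round(d["score"],2),[int(x) for x in d["rect"]]) for d in search_frame(c,t)])
        except Exception as e: print(t,e)
print(grip_depth,observe()["clock"])
E
```

```text
pics
{'clock': 0.0, 'qpos': array([-1.36005798e+00,  3.59517658e-01,  1.51142488e+00,  2.71899388e-05,
        1.27248867e+00, -1.15052791e-01]), 'joint_velocities': array([ 0.0007463 , -0.00053769,  0.00023563,  0.00080004,  0.00107416,
       -0.00098774]), 'effort': array([ 1.18633878e-03, -5.15363503e+01, -2.70727909e+01,  6.72357995e-02,
        3.49328842e-02, -1.28571273e-04]), 'ee_pos': array([ 0.19191977, -0.56775432,  0.22180493]), 'eef_rot': array([[ 9.47400421e-01,  3.20050484e-01, -3.59178877e-04],
       [ 3.20050598e-01, -9.47398735e-01,  1.80331878e-03],
       [ 2.36867436e-04, -1.82342039e-03, -9.99998310e-01]]), 'wrist_force': array([-0.13198319,  0.33525938,  0.04585094]), 'torque': array([ 0.02341642, -0.04596498, -0.02757544]), 'gripper_width': 0.08789210144641867}
scene {'fx': 414.1082226317194, 'fy': 414.1082226317194, 'cx': 281.7470097690458, 'cy': 203.94464358052866, 'eye': array([ 1.28257533, -0.25034339,  0.99521537]), 'orientation': array([[ 0.39398834, -0.6773916 ,  0.62121961],
       [ 0.91892881,  0.30393186, -0.2513867 ],
       [-0.01852119,  0.6699
[... 1080 characters left out ...]
1, 247])]
glue_mid [(0.59, [300, 130, 326, 160])]
offcut_mid [(0.67, [301, 261, 335, 293])]
tin_mid [(0.96, [126, 271, 170, 309]), (0.43, [384, 199, 406, 226])]
tape_mid [(0.67, [390, 278, 417, 298])]
wrist {'fx': 319.7955592362436, 'fy': 319.7955592362436, 'cx': 277.72306599836895, 'cy': 216.89709206173887, 'eye': array([ 0.25419912, -0.54621119,  0.38377606]), 'orientation': array([[ 3.19492950e-01,  9.19006665e-01,  2.30978362e-01],
       [-9.47588595e-01,  3.09940995e-01,  7.75398859e-02],
       [-3.29991404e-04, -2.43645909e-01,  9.69864198e-01]]), 'shot': 3}
holder []
corner_inner []
dowel_a []
thin_dowel_mid []
rack_base []
glue_mid []
offcut_mid []
tin_mid []
tape_mid []
0.0187 1.5
```

Run:
```python
import cv2
t=cv2.imread("pics/top0.png"); cv2.imwrite("pics/top0c.png",cv2.resize(t[110:320,110:460],None,fx=2.28,fy=2.28,interpolation=cv2.INTER_CUBIC))
t=cv2.imread("pics/scene0.png"); cv2.imwrite("pics/scene0c.png",cv2.resize(t[120:370,130:390],None,fx=2.4,fy=2.4,interpolation=cv2.INTER_CUBIC))
```

```text
(no output)
```

View pics/top0c.png

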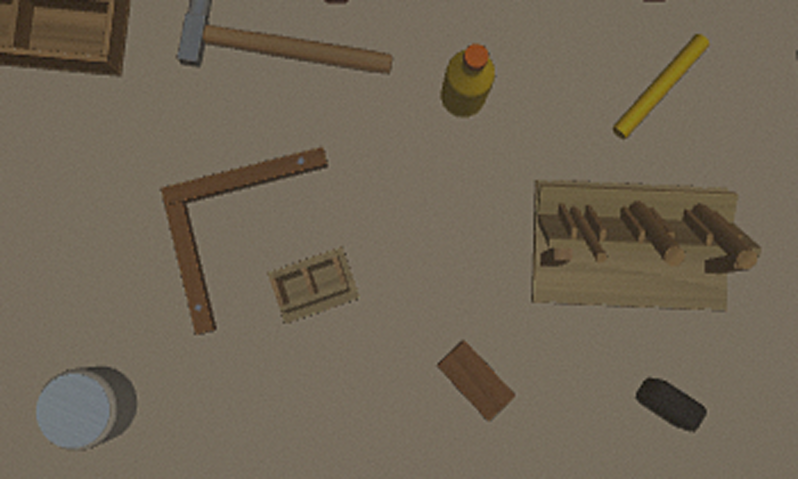

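View pics/scene0c.png

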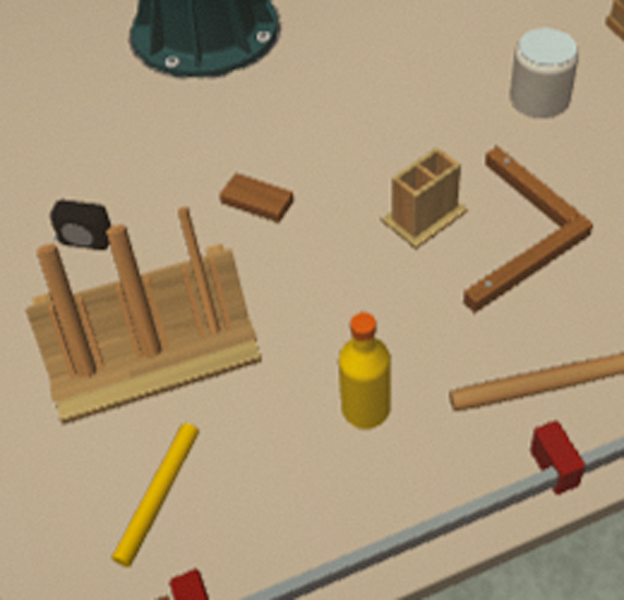

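View pics/top0.png

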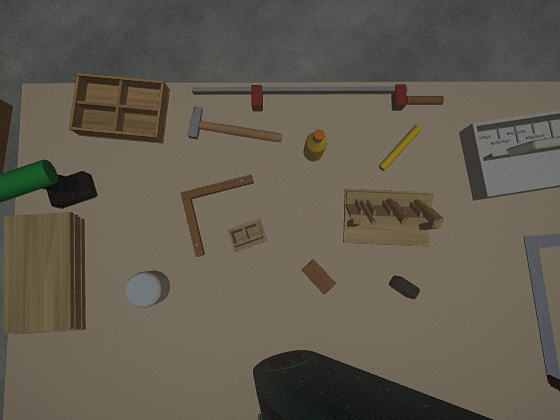

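```bash
cat > h.py <<'E'
import numpy as np,cv2,pickle
from cell import *
def proj(c,P):
    q=(np.atleast_2d(P)-c["eye"])@c["orientation"]
    return np.c_[c["cx"]+c["fx"]*q[:,0]/-q[:,2], c["cy"]-c["fy"]*q[:,1]/-q[:,2]]
def unproj(c,uv,z):
    uv=np.atleast_2d(uv).astype(float)
    d=np.c_[(uv[:,0]-c["cx"])/c["fx"],-(uv[:,1]-c["cy"])/c["fy"],-np.ones(len(uv))]@c["orientation"].T
    t=(z-c["eye"][2])/d[:,2]
    return c["eye"]+d*t[:,None]
def zoom(img,box,f,name):
    l,t,r,b=box
    cv2.imwrite(name,cv2.resize(img[t:b,l:r,::-1],None,fx=f,fy=f,interpolation=cv2.INTER_CUBIC))
def load(n): return pickle.load(open(n+".pkl","rb"))
E
python3 - <<'E'
from h import *
M={}
for n in("scene","top"):
    c=load(n+"0")
    for t in ["holder","corner_inner","dowel_a","rack_base","thin_dowel_mid"]:
        r=outline_of(c,t); M[n,t]=r
        print(n,t,[(round(d["score"],2),[int(x) for x in d["rect"]],int(d["mask"].sum())) for d in r])
pickle.dump(M,open("M.pkl","wb"))
c=load("top0")
zoom(c["image"],(170,165,290,265),6.5,"pics/tz1.png")
zoom(c["image"],(335,180,450,255),6.5,"pics/tz2.png")
c=load("scene0")
zoom(c["image"],(280,170,380,255),6.5,"pics/sz1.png")
zoom(c["image"],(135,200,245,300),6,"pics/sz2.png")
E
```

```text
scene holder [(0.59, [289, 177, 326, 226], 942)]
scene corner_inner [(0.62, [324, 180, 378, 248], 1099)]
scene dowel_a [(0.76, [177, 214, 197, 269], 444), (0.72, [145, 219, 170, 276], 553), (0.61, [178, 293, 213, 350], 556)]
scene rack_base [(0.9, [138, 221, 241, 298], 3747)]
scene thin_dowel_mid [(0.7, [206, 207, 222, 257], 255)]
top holder [(0.67, [230, 218, 269, 250], 857)]
top corner_inner [(0.61, [182, 173, 255, 256], 1203)]
top dowel_a [(0.82, [415, 196, 444, 225], 242), (0.77, [380, 126, 415, 168], 401), (0.72, [385, 197, 411, 223], 248), (0.21, [301, 132, 325, 160], 519)]
top rack_base [(0.85, [340, 188, 443, 247], 4200), (0.16, [229, 219, 269, 250], 822)]
top thin_dowel_mid [(0.44, [357, 200, 376, 223], 126)]
```

View pics/tz1.png

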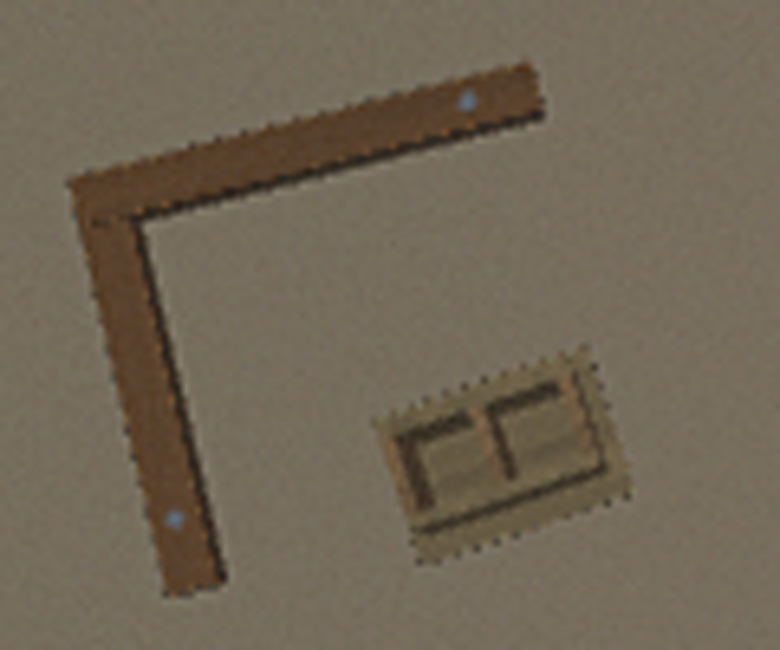

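View pics/tz2.png

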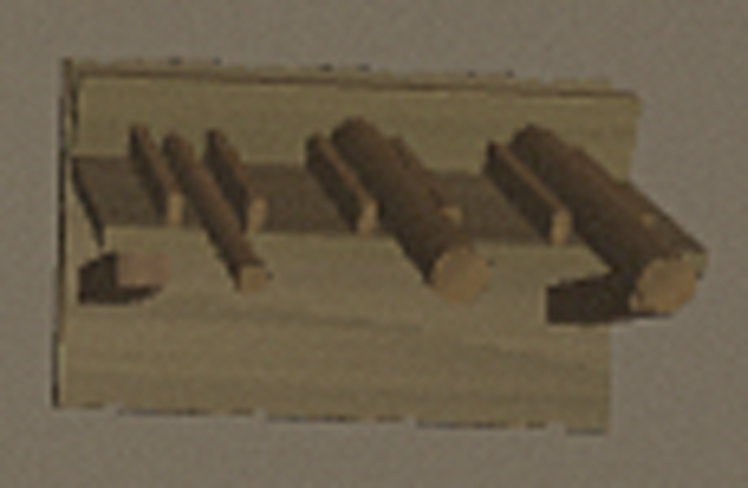

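View pics/sz1.png

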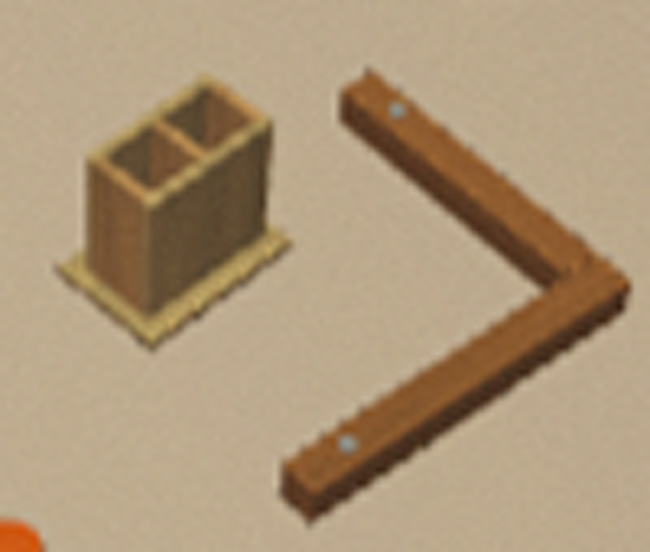

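View pics/sz2.png

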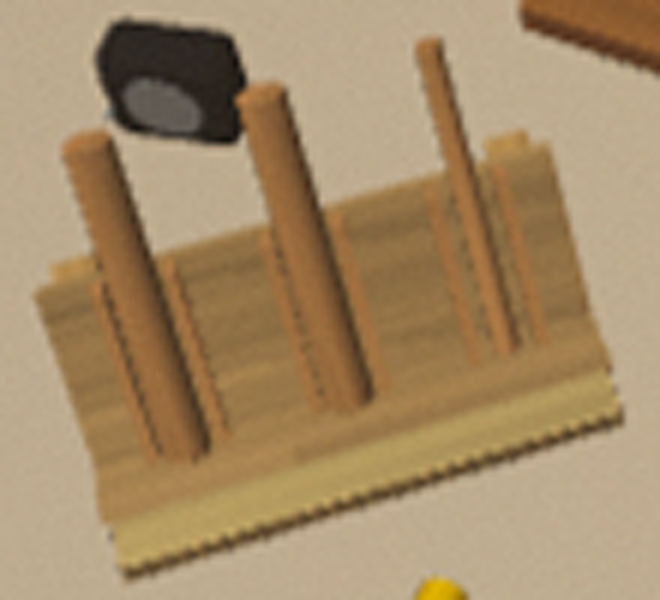

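```bash
cat > fit1.py <<'E'
from h import *
from scipy.optimize import least_squares
T=load("top0");S=load("scene0")
def px(p,off,f): return (np.array(p,float)+.5)/f-.5+np.array(off)
corner=[(T,px(p,(170,165),6.5),q) for p,q in [((70,180),(22,22,24)),((530,62),(22,-180,24)),((539,108),(0,-180,24)),((165,597),(-160,22,24)),((215,582),(-160,0,24)),((136,216),(0,0,24))]]
corner+=[(S,px(p,(280,170),6.5),q) for p,q in [((628,283),(22,22,24)),((308,497),(22,-180,24)),((283,462),(0,-180,24)),((342,92),(-160,0,24)),((367,70),(-160,22,24))]]
holder=[(T,px(p,(170,165),6.5),q) for p,q in [((375,422),(33,48,8)),((588,350),(33,-48,8)),((630,493),(-33,-48,8)),((422,560),(-33,48,8)),((393,437),(22,40,88)),((572,378),(22,-40,88)),((605,468),(-22,-40,88)),((420,527),(-22,40,88))]]
holder+=[(S,px(p,(280,170),6.5),q) for p,q in [((57,268),(-33,-48,8)),((152,345),(33,-48,8)),((290,240),(33,48,8)),((150,205),(22,-40,88)),((88,158),(-22,-40,88)),((270,122),(22,40,88)),((207,78),(-22,40,88))]]
def W(v,q):
    q=np.array(q)/1000.;c,s=np.cos(v[2]),np.sin(v[2])
    return np.array([v[0]+c*q[0]-s*q[1],v[1]+s*q[0]+c*q[1],q[2]])
def fit(L,x0):
    f=lambda v:np.concatenate([proj(c,W(v,q))[0]-p for c,p,q in L])
    r=least_squares(f,x0,loss="soft_l1");return r.x,f(r.x).reshape(-1,2)
if __name__=="__main__":
  for n,L,x0 in(("corner",corner,(.5,.3,.2)),("holder",holder,(.4,.1,.2))):
    v,r=fit(L,x0);print(n,v.round(4),"\n",r.round(1).tolist())
  def tri(pt,ps):
    f=lambda P:np.r_[proj(T,P)[0]-pt,proj(S,P)[0]-ps]
    r=least_squares(f,[.4,-.2,.15]);return r.x,r.fun
  for pt,ps in(((666,285),(88,143)),((461,275),(265,95))):
    v,r=tri(px(pt,(335,180),6.5),px(ps,(135,200),6));print("dowel top",v.round(4),r.round(1))
  e=unproj(T,[px(p,(335,180),6.5) for p in((55,408),(605,432))],0.0);print(e,np.linalg.norm(e[0]-e[1]),np.arctan2(*(e[0]-e[1])[:2]))
E
python3 fit1.py
```

```text
corner [0.6094 0.3049 0.2451] 
 [[-0.2, -0.1], [0.4, 0.0], [0.9, 0.5], [0.4, 0.2], [0.7, 0.5], [-0.7, 0.0], [1.0, 0.1], [0.9, -0.1], [-0.3, 0.5], [-0.0, -0.3], [1.1, 0.2]]
holder [0.5068 0.1475 0.3246] 
 [[0.1, -0.0], [0.2, -0.2], [1.4, 0.3], [0.4, 1.4], [-2.3, -1.3], [-0.3, -2.3], [0.1, 0.0], [-1.1, 1.1], [-0.1, -0.2], [-0.3, -0.2], [0.2, 0.2], [-0.1, 0.6], [-0.7, -0.0], [0.4, 0.2], [-0.0, -0.5]]
dowel top [ 0.5223 -0.3106  0.1791] [0.1 0.  0.1 0. ]
dowel top [ 0.5266 -0.2355  0.1796] [-0.2 -0.1 -0.3 -0. ]
[[ 0.48508557 -0.11715484  0.        ]
 [ 0.47304406 -0.35267904  0.        ]] 0.23583182328726976 0.05108192320640275
```

Run:
```python
from fit1 import *
vc,_=fit(corner,(.5,.3,.2));vh,_=fit(holder,(.4,.1,.2))
def ov(c,box,f,name):
    l,t,r,b=box
    im=cv2.resize(c["image"][t:b,l:r,::-1],None,fx=f,fy=f,interpolation=cv2.INTER_CUBIC)
    def poly(v,pts,col,cl=True):
        p=proj(c,np.array([W(v,q) for q in pts]));p=((p-(l,t)+.5)*f-.5)
        cv2.polylines(im,[p.round().astype(np.int32)],cl,col,1)
    poly(vc,[(0,0,24),(0,-180,24),(22,-180,24),(22,22,24),(-160,22,24),(-160,0,24)],(0,255,0))
    poly(vc,[(-160,0,0),(0,0,0),(0,-180,0)],(255,255,0),False)
    for z,a,b_ in((0,33,48),(8,33,48),(88,22,40)): poly(vh,[(a,b_,z),(a,-b_,z),(-a,-b_,z),(-a,b_,z)],(0,0,255))
    cv2.imwrite(name,im);return im
a=ov(T,(170,165,290,265),6,"pics/ov1.png");b=ov(S,(280,170,380,255),6,"pics/ov2.png")
```

```text
(no output)
```

View pics/ov1.png

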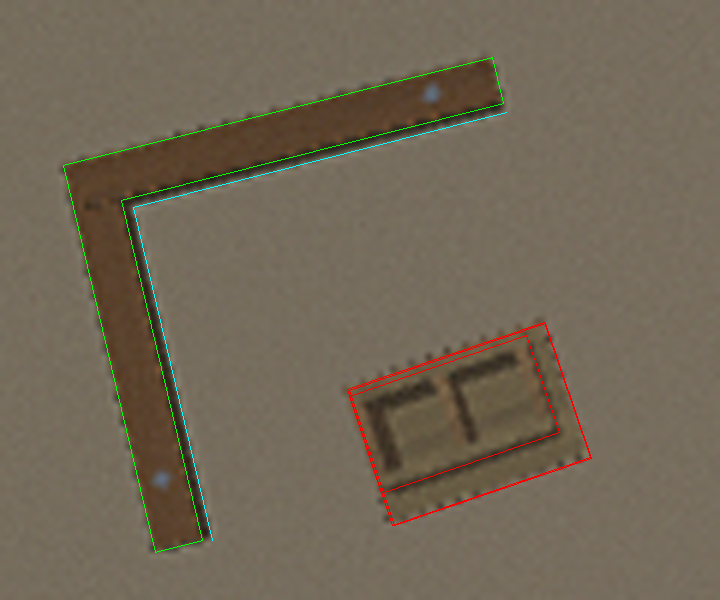

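View pics/ov2.png

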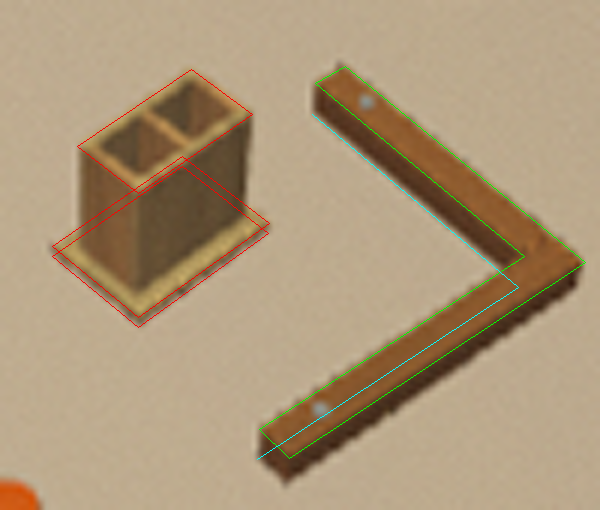

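```bash
cat > plan.py <<'E'
import sys
from h import *
# plan.py x y z yaw_of_tool_y_deg nrows
def plan(x,y,z,yaw,n,s=None):
    s=s or observe();R=s["eef_rot"];p=s["ee_pos"]
    a0=np.degrees(np.arctan2(R[1,1],R[0,1]));d=(yaw-a0+180)%360-180
    roll=-d/n; D=(np.array([x,y,z])-p)/n
    print("from",p.round(4),"yaw",round(a0,1),"roll/row",round(roll,2),"force",s["wrist_force"].round(1),"w",round(s["gripper_width"],4),"t",round(s["clock"],2),"q",s["qpos"].round(2))
    for i in range(n):
        t=np.radians(-roll*i); c,q=np.cos(t),np.sin(t)
        Ri=np.array([[c,-q,0],[q,c,0],[0,0,1]])@R
        print("[%.4f,%.4f,%.4f,%.2f]"%(*(Ri.T@D),roll))
if __name__=="__main__":
    a=[float(v) for v in sys.argv[1:5]];plan(*a,int(sys.argv[5]))
E
sed -i 's/if __name__=="__main__":$/if __name__=="__main__":/' plan.py
cat > plan2.py <<'E'
from plan import *
a=[float(v) for v in sys.argv[1:5]]
plan(*a,int(sys.argv[5]))
E
python3 plan.py .507 .1475 .2 18.6 17
```

```text
from [ 0.192  -0.5684  0.2226] yaw -71.3 roll/row -5.29 force [ 0.3 -0.3  0.3] w 0.0876 t 2.0 q [-1.36  0.36  1.51 -0.    1.27 -0.12]
[0.0310,-0.0340,0.0013,-5.29]
[0.0340,-0.0310,0.0013,-5.29]
[0.0367,-0.0277,0.0013,-5.29]
[0.0391,-0.0242,0.0013,-5.29]
[0.0412,-0.0205,0.0013,-5.29]
[0.0429,-0.0166,0.0013,-5.29]
[0.0443,-0.0126,0.0013,-5.29]
[0.0452,-0.0084,0.0013,-5.29]
[0.0458,-0.0042,0.0013,-5.29]
[0.0460,0.0000,0.0013,-5.29]
[0.0458,0.0043,0.0013,-5.29]
[0.0452,0.0085,0.0013,-5.29]
[0.0442,0.0126,0.0013,-5.29]
[0.0429,0.0166,0.0013,-5.29]
[0.0412,0.0205,0.0013,-5.29]
[0.0391,0.0242,0.0013,-5.29]
[0.0367,0.0277,0.0013,-5.29]
```

```bash
python3 -m pendant '[[0.031,-0.034,0,-5.3,0],[0.034,-0.031,0,-5.3,0],[0.037,-0.028,0,-5.3,0],[0.039,-0.024,0,-5.3,0],[0.041,-0.02,0,-5.3,0],[0.043,-0.017,0,-5.3,0],[0.044,-0.013,0,-5.3,0],[0.045,-0.008,0,-5.3,0]]'; python3 plan.py .507 .1475 .19 18.6 9
```

```text
clock: 2.8
ee_pos: [0.3394, -0.2264, 0.2217]
eef_rot: [[0.468, 0.884, 0.003], [0.884, -0.467, -0.007], [-0.005, 0.006, -1.0]]
wrist_force: [0.8, -0.3, -0.2]
gripper_width: 0.0881
from [ 0.3394 -0.2264  0.2217] yaw -27.9 roll/row -5.16 force [ 0.8 -0.3 -0.2] w 0.0881 t 2.8 q [-0.76  0.07  1.9  -0.    1.16 -0.27]
[0.0454,-0.0030,0.0033,-5.16]
[0.0455,0.0011,0.0033,-5.16]
[0.0452,0.0052,0.0033,-5.16]
[0.0446,0.0093,0.0034,-5.16]
[0.0436,0.0132,0.0034,-5.16]
[0.0422,0.0171,0.0034,-5.16]
[0.0405,0.0208,0.0035,-5.16]
[0.0385,0.0244,0.0035,-5.16]
[0.0361,0.0277,0.0035,-5.16]
```

```bash
python3 -m pendant '[[0.045,-0.003,0.003,-5.2,0],[0.046,0.001,0.003,-5.2,0],[0.045,0.005,0.003,-5.2,0],[0.045,0.009,0.003,-5.2,0],[0.044,0.013,0.003,-5.2,0],[0.042,0.017,0.003,-5.2,0],[0.04,0.021,0.003,-5.2,0],[0.038,0.024,0.003,-5.2,0]]'; python3 plan.py .507 .1475 .18 18.6 2
python3 - <<'E'
from h import *
c=capture("wrist");pickle.dump(c,open("w1.pkl","wb"));cv2.imwrite("pics/w1.png",c["image"][:,:,::-1])
E
```

```text
clock: 3.6
ee_pos: [0.4877, 0.1224, 0.1981]
eef_rot: [[-0.267, 0.964, 0.013], [0.964, 0.267, -0.011], [-0.014, 0.01, -1.0]]
wrist_force: [0.5, -0.0, 0.5]
gripper_width: 0.0877
from [0.4877 0.1224 0.1981] yaw 15.5 roll/row -1.55 force [ 0.5 -0.   0.5] w 0.0877 t 3.6 q [ 0.12  0.24  1.75 -0.01  1.14 -0.15]
[0.0096,0.0126,0.0091,-1.55]
[0.0093,0.0128,0.0091,-1.55]
```

View pics/w1.png

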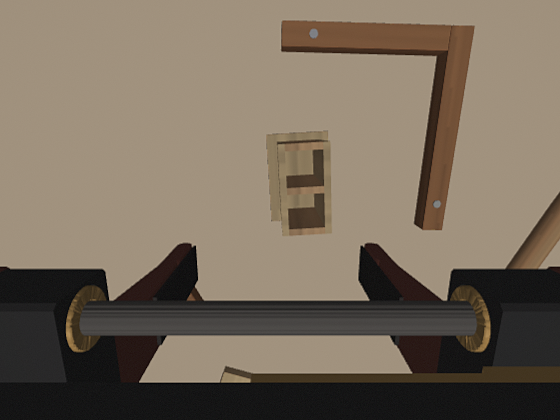

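Run:
```python
from fit1 import *
c=load("w1")
zoom(c["image"],(255,10,485,245),3.2,"pics/w1z.png")
p=unproj(c,[(279,143),(328,141),(331,233),(283,236)],.088);print(p.round(4),p.mean(0))
q=unproj(c,[(438,52),(282,50),(415,222)],.024);print(q.round(4))
vc,_=fit(corner,(.5,.3,.2));print(np.array([W(vc,k) for k in((0,0,24),(0,-180,24),(-160,0,24))]).round(4))
```

```text
[[0.4732 0.1814 0.088 ]
 [0.5117 0.1937 0.088 ]
 [0.5386 0.1186 0.088 ]
 [0.4982 0.1047 0.088 ]] [0.50544263 0.14959712 0.088     ]
[[0.5984 0.3018 0.024 ]
 [0.4543 0.2634 0.024 ]
 [0.6402 0.1382 0.024 ]]
[[0.6094 0.3049 0.024 ]
 [0.6531 0.1303 0.024 ]
 [0.4542 0.2661 0.024 ]]
```

View pics/w1z.png

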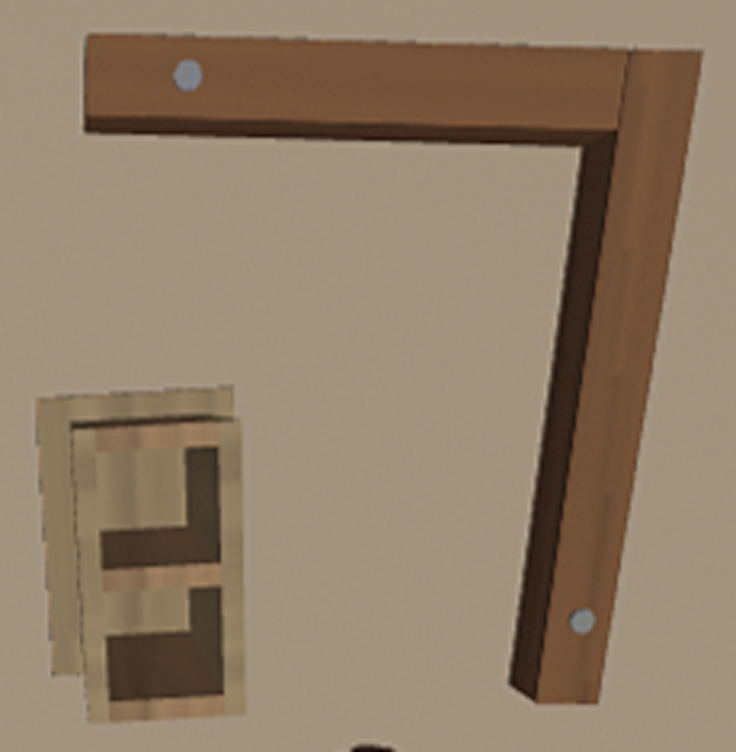

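```bash
python3 -m pendant '[[0.009,0.012,0.02,-1.5,0],[0.009,0.012,0.03,-1.6,0],[0,0,0.02,0,0]]'; python3 plan.py .5065 .148 .036 18.6 4
```

```text
clock: 3.95
ee_pos: [0.5145, 0.1572, 0.1296]
eef_rot: [[-0.333, 0.943, 0.025], [0.943, 0.333, -0.004], [-0.012, 0.023, -1.0]]
wrist_force: [-0.3, -0.1, 0.1]
gripper_width: 0.088
from [0.5145 0.1572 0.1296] yaw 19.4 roll/row 0.21 force [-0.3 -0.1  0.1] w 0.088 t 3.95 q [ 0.17  0.36  1.77 -0.01  0.98 -0.16]
[-0.0012,-0.0032,0.0233,0.21]
[-0.0012,-0.0032,0.0233,0.21]
[-0.0013,-0.0032,0.0233,0.21]
[-0.0013,-0.0032,0.0233,0.21]
```

```bash
python3 -m pendant '[[0,0,0,0,0]]'; python3 plan.py .5065 .148 .036 18.6 4
```

```text
clock: 4.05
ee_pos: [0.5127, 0.1572, 0.1273]
eef_rot: [[-0.333, 0.943, 0.021], [0.943, 0.333, -0.005], [-0.011, 0.018, -1.0]]
wrist_force: [-0.4, -1.5, 1.0]
gripper_width: 0.0875
from [0.5127 0.1572 0.1273] yaw 19.5 roll/row 0.22 force [-0.4 -1.5  1. ] w 0.0875 t 4.05 q [ 0.17  0.37  1.77 -0.01  0.98 -0.16]
[-0.0014,-0.0026,0.0228,0.22]
[-0.0014,-0.0026,0.0228,0.22]
[-0.0014,-0.0026,0.0228,0.22]
[-0.0014,-0.0026,0.0228,0.22]
```

```bash
python3 -m pendant '[[-0.002,-0.003,0.02,0,0],[-0.002,-0.003,0.02,0,0],[-0.002,-0.003,0.02,0,0],[-0.001,-0.002,0.02,0,0],[0,0,0,0,0]]'; python3 plan.py .5065 .148 .036 18.6 1
```

```text
clock: 4.55
ee_pos: [0.5095, 0.1451, 0.0498]
eef_rot: [[-0.33, 0.944, 0.027], [0.944, 0.33, -0.004], [-0.012, 0.024, -1.0]]
wrist_force: [-0.7, -0.2, 0.5]
gripper_width: 0.088
from [0.5095 0.1451 0.0498] yaw 19.3 roll/row 0.7 force [-0.7 -0.2  0.5] w 0.088 t 4.55 q [ 0.15  0.47  1.86 -0.01  0.79 -0.18]
[0.0039,-0.0023,0.0137,0.70]
```

```bash
python3 -m pendant '[[0.002,-0.001,0.006,0,0],[0.002,-0.001,0.006,0,0],[0,0,0,0,0],[0,0,0,0,1],[0,0,0,0,1],[0,0,0,0,1],[0,0,0,0,1],[0,0,0,0,1]]' 15; python3 plan.py .5891 .2503 .036 14 20 | head -3
```

```text
clock: 5.35
ee_pos: [0.5102, 0.1488, 0.0421]
eef_rot: [[-0.329, 0.944, 0.034], [0.944, 0.33, -0.003], [-0.014, 0.032, -0.999]]
wrist_force: [-3.0, -1.2, 0.2]
gripper_width: 0.0514
from [0.5102 0.1488 0.0421] yaw 19.3 roll/row 0.26 force [-3.  -1.2  0.2] w 0.0514 t 5.35 q [ 0.16  0.48  1.86 -0.01  0.76 -0.17]
[0.0035,0.0054,0.0004,0.26]
[0.0035,0.0054,0.0004,0.26]
```

```bash
python3 -m pendant '[[0,0,0,0,1],[0,0,0,0,1],[0,0,0,0,1]]' 15
```

```text
clock: 5.65
ee_pos: [0.5073, 0.1479, 0.0419]
eef_rot: [[-0.33, 0.944, 0.029], [0.944, 0.33, -0.004], [-0.013, 0.026, -1.0]]
wrist_force: [0.2, -0.2, -0.2]
gripper_width: 0.0448
```

```bash
python3 -m pendant '[[0.004,0.007,0,0.8,1],[0.008,0.013,0,0.8,1],[0.008,0.013,0,0.8,1],[0.008,0.013,0,0.8,1],[0.008,0.013,0,0.8,1],[0.008,0.013,0,0.8,1],[0.004,0.007,0,0.5,1],[0,0,0,0,1]]'; python3 plan.py .5891 .2503 .042 14 5 | head -3
python3 - <<'E'
from h import *
c=capture("top");pickle.dump(c,open("t2.pkl","wb"));zoom(c["image"],(170,165,290,265),6.5,"pics/t2.png")
E
```

```text
clock: 6.45
ee_pos: [0.5454, 0.2004, 0.0416]
eef_rot: [[-0.245, 0.969, -0.02], [0.969, 0.244, -0.038], [-0.032, -0.029, -0.999]]
wrist_force: [0.7, 1.5, -3.9]
gripper_width: 0.0439
from [0.5454 0.2004 0.0416] yaw 14.1 roll/row 0.03 force [ 0.7  1.5 -3.9] w 0.0439 t 6.45 q [ 0.25  0.56  1.7  -0.04  0.91  0.03]
[0.0075,0.0109,-0.0006,0.03]
[0.0075,0.0109,-0.0006,0.03]
```

View pics/t2.png

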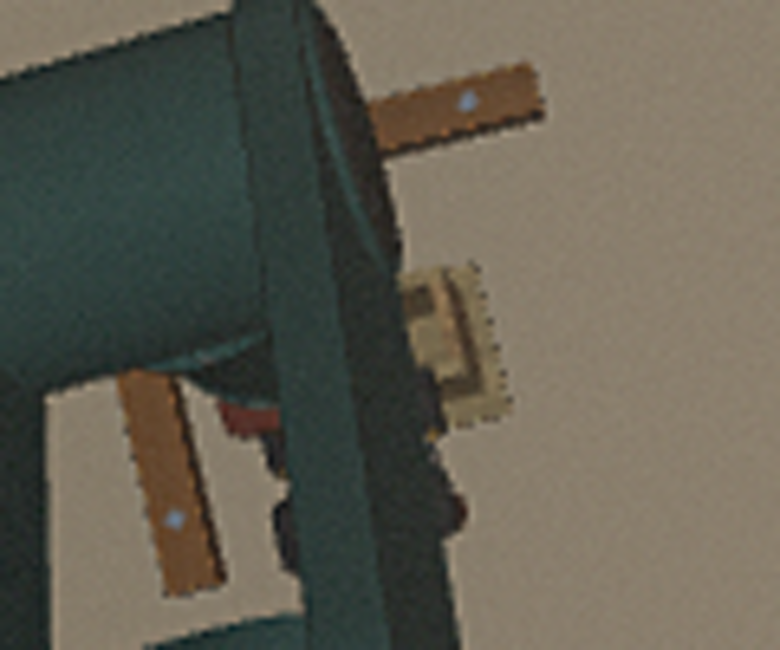

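```bash
python3 -m pendant '[[0.008,0.011,0,0,1],[0.008,0.011,0,0,1],[0.008,0.011,0,0,1],[0.008,0.01,0,0,1],[0,0,0,0,1]]'; python3 plan.py .5891 .2503 .042 14 1
```

```text
clock: 7.0
ee_pos: [0.5652, 0.228, 0.0413]
eef_rot: [[-0.25, 0.967, -0.049], [0.967, 0.247, -0.065], [-0.05, -0.064, -0.997]]
wrist_force: [1.4, 2.1, -3.4]
gripper_width: 0.044
from [0.5652 0.228  0.0413] yaw 14.3 roll/row 0.32 force [ 1.4  2.1 -3.4] w 0.044 t 7.0 q [ 0.3   0.61  1.6  -0.06  1.01  0.08]
[0.0156,0.0286,-0.0034,0.32]
```

```bash
python3 -m pendant '[[0,0,0,0,0.4],[0,0,0,0,0.4],[0,0,0,0,0.4]]'; python3 plan.py .5891 .2503 .042 14 1
python3 - <<'E'
from h import *
c=capture("scene");pickle.dump(c,open("s3.pkl","wb"));zoom(c["image"],(250,120,390,255),5,"pics/s3.png")
E
```

```text
clock: 7.3
ee_pos: [0.564, 0.2281, 0.04]
eef_rot: [[-0.25, 0.967, -0.051], [0.967, 0.246, -0.065], [-0.05, -0.066, -0.997]]
wrist_force: [-1.6, -1.6, -0.4]
gripper_width: 0.0529
from [0.564  0.2281 0.04  ] yaw 14.3 roll/row 0.3 force [-1.6 -1.6 -0.4] w 0.0529 t 7.3 q [ 0.3   0.61  1.6  -0.06  1.    0.08]
[0.0151,0.0296,-0.0048,0.30]
```

View pics/s3.png

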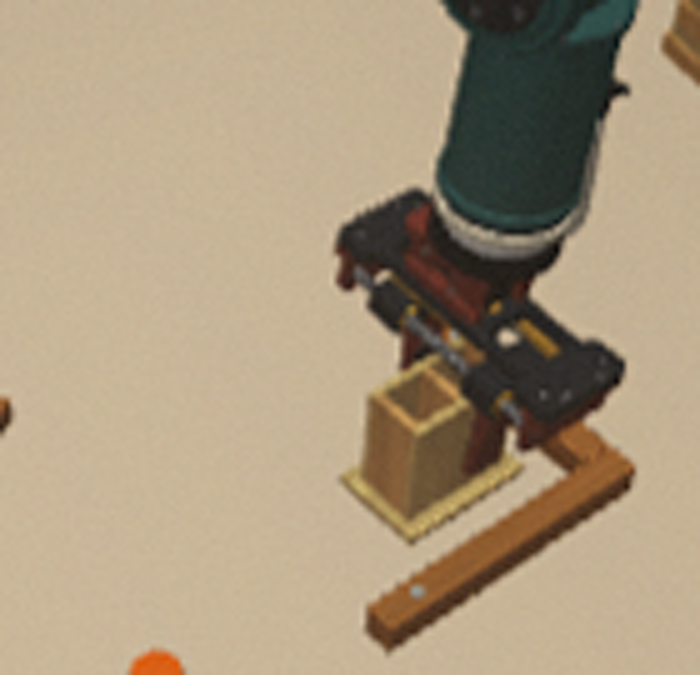

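Run:
```python
from fit1 import *
cs=[k for k in corner if k[0] is S]
vc,r=fit(cs,(.6,.3,.24));print(vc,r.round(1).tolist())
L=[(S,px(p,(250,120),5),q) for p,q in [((342,482),(-33,-48,8)),((412,540),(33,-48,8)),((522,466),(33,48,8)),((410,428),(22,-40,88)),((370,395),(-22,-40,88))]]
vh,r=fit(L,(.56,.23,.25));print(vh,r.round(1).tolist())
d=vh[:2]-vc[:2];c,s=np.cos(vc[2]),np.sin(vc[2]);print("in corner",c*d[0]+s*d[1],-s*d[0]+c*d[1],vh[2]-vc[2])
```

```text
[0.60808869 0.30370402 0.24768193] [[0.4, -0.1], [0.4, -0.2], [-0.8, 0.4], [-0.6, -0.4], [0.5, 0.1]]
[0.56399415 0.22244526 0.26466929] [[-0.6, -1.0], [-0.2, 0.1], [0.3, -0.2], [1.6, 1.7], [-0.5, -0.2]]
in corner -0.06267009821644352 -0.06796891762730341 0.016987358859148677
```

```bash
python3 -m pendant '[[0,0.012,0,0,0.4],[0,0.014,0,0,0.4],[0,0.012,0,0,0.4],[0,0,0,0,0.4]]'; python3 plan.py .5891 .2503 .042 14 1
```

```text
clock: 7.75
ee_pos: [0.5863, 0.234, 0.0371]
eef_rot: [[-0.25, 0.965, -0.081], [0.967, 0.245, -0.073], [-0.05, -0.096, -0.994]]
wrist_force: [-0.3, 0.6, -0.4]
gripper_width: 0.053
from [0.5863 0.234  0.0371] yaw 14.2 roll/row 0.22 force [-0.3  0.6 -0.4] w 0.053 t 7.75 q [ 0.3   0.65  1.51 -0.05  1.08  0.07]
[0.0148,0.0062,-0.0063,0.22]
```

```bash
python3 -m pendant '[[0,0.012,0,0,0.4]]'; python3 -m pendant '[[0,0,0,0,0.4]]'
python3 - <<'E'
from h import *
c=capture("scene");pickle.dump(c,open("s4.pkl","wb"));zoom(c["image"],(250,120,390,255),5,"pics/s4.png")
E
```

```text
clock: 7.85
ee_pos: [0.5924, 0.2357, 0.0361]
eef_rot: [[-0.25, 0.964, -0.091], [0.967, 0.244, -0.076], [-0.051, -0.107, -0.993]]
wrist_force: [-18.0, -4.4, 18.6]
gripper_width: 0.0529
clock: 7.95
ee_pos: [0.5926, 0.2358, 0.0361]
eef_rot: [[-0.25, 0.964, -0.092], [0.967, 0.244, -0.076], [-0.05, -0.108, -0.993]]
wrist_force: [-1.0, 0.1, -1.3]
gripper_width: 0.0528
```

View pics/s4.png

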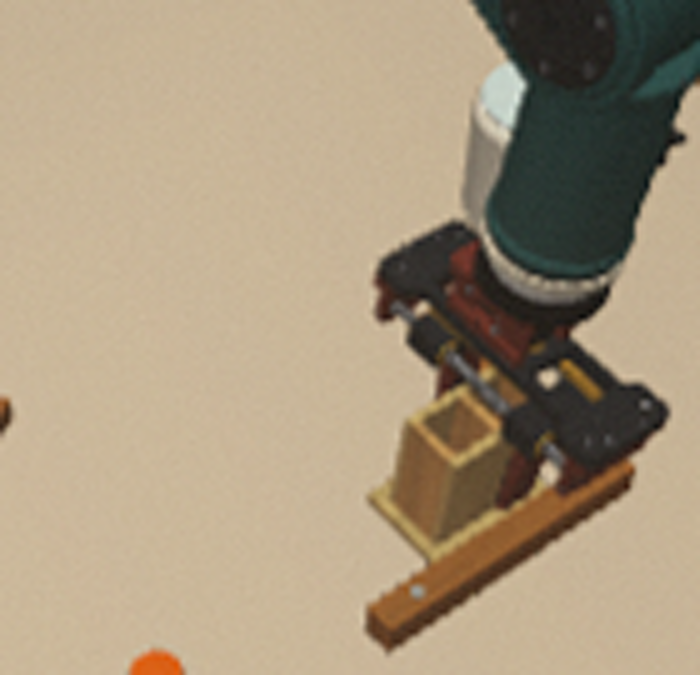

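```bash
python3 -m pendant '[[0,-0.008,0,0,0.4],[0,-0.002,0,0,0.2],[0,0,0,0,0.2]]'
python3 - <<'E'
from h import *
c=capture("scene");pickle.dump(c,open("s4.pkl","wb"));zoom(c["image"],(250,120,390,255),5,"pics/s5.png")
E
```

```text
clock: 8.3
ee_pos: [0.5828, 0.2336, 0.0369]
eef_rot: [[-0.25, 0.964, -0.089], [0.967, 0.244, -0.074], [-0.05, -0.105, -0.993]]
wrist_force: [0.5, 1.0, -0.7]
gripper_width: 0.0654
```

View pics/s5.png

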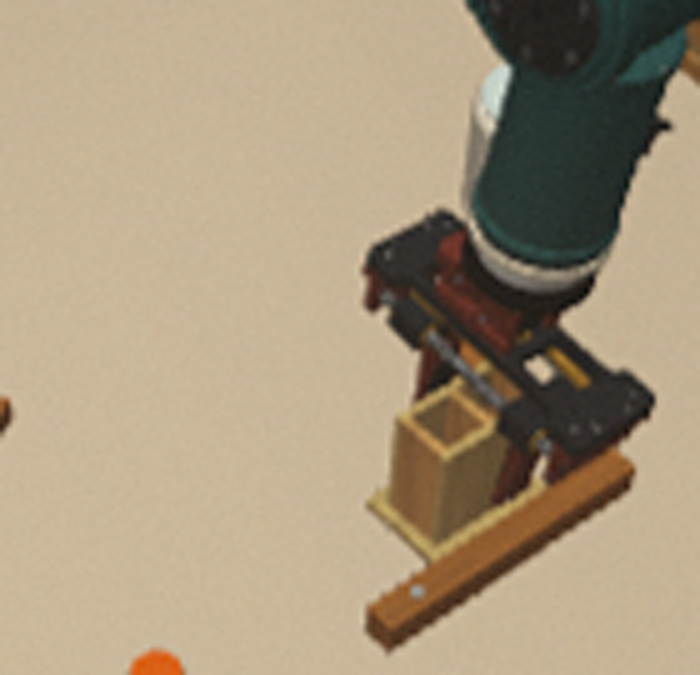

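```bash
python3 -m pendant '[[0,0,0,0,0],[0,0,0,0,0],[0,-0.003,-0.03,0,0],[0,-0.003,-0.03,0,0],[0,-0.003,-0.03,0,0],[0,0,0,0,0]]'; python3 -m pendant '[[0,-0.04,0,0,0],[0,-0.04,0,0,0],[0,0,0,0,0]]'
```

```text
clock: 8.95
ee_pos: [0.5833, 0.2385, 0.1295]
eef_rot: [[-0.25, 0.964, -0.088], [0.967, 0.244, -0.074], [-0.05, -0.104, -0.993]]
wrist_force: [-0.2, 1.0, -0.5]
gripper_width: 0.0881
clock: 9.25
ee_pos: [0.5049, 0.2184, 0.1367]
eef_rot: [[-0.249, 0.964, -0.087], [0.967, 0.243, -0.073], [-0.05, -0.102, -0.994]]
wrist_force: [0.5, -0.6, -0.1]
gripper_width: 0.088
```

```bash
python3 -m pendant '[[0,-0.01,0,0,0],[0,-0.01,0,0,0],[0,-0.01,0,0,0],[0,-0.01,0,0,0],[0,-0.01,0,0,0]]'; python3 -m pendant '[[0,0.005,0,0,0],[0,0.005,0,0,0],[0,0.005,0,0,0],[0,0.005,0,0,0],[0,0.005,0,0,0],[0,0.005,0,0,0]]'
```

```text
clock: 9.75
ee_pos: [0.4564, 0.206, 0.1408]
eef_rot: [[-0.249, 0.965, -0.085], [0.967, 0.243, -0.073], [-0.05, -0.1, -0.994]]
wrist_force: [0.3, 0.0, 0.3]
gripper_width: 0.0879
clock: 10.35
ee_pos: [0.4881, 0.214, 0.1377]
eef_rot: [[-0.249, 0.965, -0.084], [0.967, 0.243, -0.072], [-0.05, -0.099, -0.994]]
wrist_force: [0.7, 0.6, -0.6]
gripper_width: 0.0879
```

```bash
python3 plan.py .6945 .222 .13 14 5|head -3
```

```text
from [0.4881 0.214  0.1377] yaw 14.1 roll/row 0.03 force [ 0.7  0.6 -0.6] w 0.0879 t 10.35 q [ 0.31  0.41  1.67 -0.05  1.16  0.09]
[-0.0087,0.0404,-0.0020,0.03]
[-0.0086,0.0404,-0.0020,0.03]
```

```bash
python3 -m pendant '[[-0.009,0.04,-0.003,0,1],[-0.009,0.04,-0.003,0,1],[-0.009,0.04,-0.003,0,1],[-0.009,0.04,-0.003,0,1],[-0.009,0.04,0,0,1],[0,0,0,0,1],[0,0,0,0,1]]'; python3 plan.py .6945 .222 .012 14 5|head -3
```

```text
clock: 11.05
ee_pos: [0.7012, 0.2201, 0.1276]
eef_rot: [[-0.249, 0.964, -0.087], [0.967, 0.243, -0.073], [-0.05, -0.103, -0.993]]
wrist_force: [-0.3, 0.7, 0.4]
gripper_width: 0.0354
from [0.7012 0.2201 0.1276] yaw 14.2 roll/row 0.03 force [-0.3  0.7  0.4] w 0.0354 t 11.05 q [ 0.24  0.69  1.17 -0.05  1.38 -0.  ]
[0.0019,0.0012,0.0231,0.03]
[0.0019,0.0012,0.0231,0.03]
```

```bash
python3 -m pendant '[[0.002,0.001,0.028,0,1],[0.002,0.001,0.028,0,1],[0.002,0.001,0.028,0,1],[0.002,0.001,0.028,0,1],[0,0,0,0,1]]'; python3 plan.py .6945 .222 .012 14 1|head -3
```

```text
clock: 11.55
ee_pos: [0.6887, 0.2213, 0.0144]
eef_rot: [[-0.251, 0.964, -0.088], [0.967, 0.245, -0.073], [-0.049, -0.104, -0.993]]
wrist_force: [-2.0, -0.1, -0.7]
gripper_width: 0.0002
from [0.6887 0.2213 0.0144] yaw 14.2 roll/row 0.23 force [-2.  -0.1 -0.7] w 0.0002 t 11.55 q [ 0.24  0.79  1.28 -0.05  1.18  0.01]
[-0.0006,0.0060,0.0018,0.23]
```

```bash
python3 -m pendant '[[0,-0.015,0,0,1],[0,-0.012,0,0,1]]';python3 -m pendant '[[0,-0.01,0,0,1],[0,-0.01,0,0,1]]'
```

```text
clock: 11.75
ee_pos: [0.6621, 0.2151, 0.0183]
eef_rot: [[-0.251, 0.964, -0.087], [0.967, 0.245, -0.073], [-0.049, -0.103, -0.994]]
wrist_force: [20.0, 3.0, -17.6]
gripper_width: 0.0007
clock: 11.95
ee_pos: [0.6566, 0.2142, 0.025]
eef_rot: [[-0.251, 0.966, -0.056], [0.967, 0.247, -0.065], [-0.049, -0.07, -0.996]]
wrist_force: [-0.7, -0.3, -0.1]
gripper_width: 0.0002
```

```bash
python3 -m pendant '[[0,0.018,0,0,1],[0,0,0.016,0,1],[0,0,0,0,1]]';python3 -m pendant '[[0,-0.014,0.001,0,1],[0,-0.01,0.003,0,1]]';python3 -m pendant '[[0,-0.01,0.003,0,1]]'
```

```text
clock: 12.25
ee_pos: [0.6726, 0.2183, 0.0125]
eef_rot: [[-0.252, 0.966, -0.052], [0.967, 0.248, -0.064], [-0.049, -0.066, -0.997]]
wrist_force: [-1.5, 0.0, -0.7]
gripper_width: 0.0008
clock: 12.45
ee_pos: [0.6623, 0.2156, 0.0137]
eef_rot: [[-0.251, 0.968, -0.024], [0.967, 0.249, -0.056], [-0.048, -0.038, -0.998]]
wrist_force: [27.6, 8.1, -7.0]
gripper_width: 0.0006
clock: 12.55
ee_pos: [0.6625, 0.2157, 0.0139]
eef_rot: [[-0.25, 0.968, -0.003], [0.967, 0.25, -0.051], [-0.048, -0.016, -0.999]]
wrist_force: [18.6, 5.5, -8.4]
gripper_width: 0.0004
```

```bash
python3 -m pendant '[[0,-0.009,0.003,0,1]]';python3 -m pendant '[[0,0.015,0,0,1],[0,0,-0.02,0,1],[0,0,-0.03,0,1],[0,0,0,0,1]]'; python3 plan.py .6 .36 .07 14 4|head -3
```

```text
clock: 12.65
ee_pos: [0.6626, 0.2157, 0.014]
eef_rot: [[-0.249, 0.968, 0.015], [0.967, 0.25, -0.045], [-0.048, 0.003, -0.999]]
wrist_force: [13.6, 5.0, -2.1]
gripper_width: 0.0005
clock: 13.05
ee_pos: [0.6746, 0.2217, 0.0662]
eef_rot: [[-0.25, 0.968, 0.015], [0.967, 0.25, -0.045], [-0.047, 0.003, -0.999]]
wrist_force: [0.5, -0.1, 0.3]
gripper_width: 0.0001
from [0.6746 0.2217 0.0662] yaw 14.5 roll/row 0.12 force [ 0.5 -0.1  0.3] w 0.0001 t 13.05 q [ 0.25  0.66  1.39 -0.05  1.08  0.02]
[0.0381,-0.0094,-0.0028,0.12]
[0.0380,-0.0095,-0.0028,0.12]
```

```bash
python3 plan.py .548 .345 .13 14 5|head -3
```

```text
from [0.6746 0.2217 0.0662] yaw 14.5 roll/row 0.1 force [ 0.5 -0.1  0.3] w 0.0001 t 13.05 q [ 0.25  0.66  1.39 -0.05  1.08  0.02]
[0.0296,-0.0183,-0.0142,0.10]
[0.0295,-0.0184,-0.0142,0.10]
```

```bash
python3 -m pendant '[[0,0,-0.035,0,1],[0,0,-0.03,0,1],[0.037,-0.023,0,0,1],[0.037,-0.023,0,0,1],[0.037,-0.023,0,0,1],[0.037,-0.023,0,0,1],[0,0,0,0,1]]'; python3 plan.py .548 .345 .012 14 4|head -3
```

```text
clock: 13.75
ee_pos: [0.5365, 0.3442, 0.122]
eef_rot: [[-0.246, 0.969, 0.005], [0.968, 0.246, -0.049], [-0.048, -0.007, -0.999]]
wrist_force: [0.5, -0.8, -1.0]
gripper_width: 0.0006
from [0.5365 0.3442 0.122 ] yaw 14.2 roll/row 0.06 force [ 0.5 -0.8 -1. ] w 0.0006 t 13.75 q [ 0.49  0.52  1.51 -0.05  1.13  0.26]
[0.0008,0.0030,0.0275,0.06]
[0.0008,0.0030,0.0275,0.06]
```

```bash
python3 -m pendant '[[0.001,0,0.027,0,1],[0.001,0,0.027,0,1],[0.001,0,0.027,0,1],[0.001,0,0.026,0,1],[0,0,0,0,1]]'; python3 plan.py .548 .345 .012 14 4|head -1
```

```text
clock: 14.25
ee_pos: [0.532, 0.3409, 0.0106]
eef_rot: [[-0.251, 0.968, 0.003], [0.967, 0.25, -0.051], [-0.05, -0.01, -0.999]]
wrist_force: [-0.1, -1.1, 1.1]
gripper_width: 0.0003
from [0.532  0.3409 0.0106] yaw 14.5 roll/row 0.13 force [-0.1 -1.1  1.1] w 0.0003 t 14.25 q [ 0.49  0.65  1.6  -0.06  0.91  0.27]
```

```bash
python3 -m pendant '[[-0.02,0,0.001,0,1],[-0.01,0,0.002,0,1]]'
```

```text
clock: 14.45
ee_pos: [0.537, 0.3206, 0.0103]
eef_rot: [[-0.245, 0.97, -0.001], [0.969, 0.245, -0.036], [-0.034, -0.01, -0.999]]
wrist_force: [-25.0, 55.7, 16.9]
gripper_width: 0.0004
```

```bash
python3 -m pendant '[[-0.006,0,0.001,0,1]]';python3 -m pendant '[[-0.006,0,0.001,0,1],[-0.006,0,0.001,0,1]]'
```

```text
clock: 14.55
ee_pos: [0.5368, 0.3211, 0.0105]
eef_rot: [[-0.241, 0.971, -0.003], [0.97, 0.241, -0.025], [-0.023, -0.009, -1.0]]
wrist_force: [-5.9, 20.0, -9.5]
gripper_width: 0.0003
clock: 14.75
ee_pos: [0.5368, 0.3212, 0.0107]
eef_rot: [[-0.235, 0.972, -0.005], [0.972, 0.235, -0.005], [-0.004, -0.006, -1.0]]
wrist_force: [-7.1, 24.1, -3.4]
gripper_width: 0.0006
```

```bash
python3 -m pendant '[[-0.006,0,0.001,0,1],[-0.006,0,0.001,0,1]]';python3 -m pendant '[[0.015,0,0,0,1],[0,0,-0.03,0,1],[0,0,-0.045,0,1],[0,0,-0.05,0,1],[0,0,0,0,1]]'
python3 plan.py .5585 .1555 .14 14 5
python3 - <<'E'
from h import *
c=capture("scene");pickle.dump(c,open("s6.pkl","wb"));zoom(c["image"],(270,120,390,255),5,"pics/s6.png")
E
```

```text
clock: 14.95
ee_pos: [0.5369, 0.3214, 0.0109]
eef_rot: [[-0.229, 0.973, -0.007], [0.973, 0.229, 0.014], [0.016, -0.003, -1.0]]
wrist_force: [-7.6, 23.9, -3.1]
gripper_width: 0.0004
clock: 15.45
ee_pos: [0.5334, 0.3353, 0.1434]
eef_rot: [[-0.23, 0.973, -0.008], [0.973, 0.23, 0.014], [0.016, -0.004, -1.0]]
wrist_force: [1.2, -0.1, 0.3]
gripper_width: 0.0005
from [0.5334 0.3353 0.1434] yaw 13.3 roll/row -0.14 force [ 1.2 -0.1  0.3] w 0.0005 t 15.45 q [0.44 0.48 1.53 0.02 1.14 0.2 ]
[-0.0362,-0.0034,0.0001,-0.14]
[-0.0361,-0.0035,0.0001,-0.14]
[-0.0361,-0.0036,0.0001,-0.14]
[-0.0361,-0.0036,0.0001,-0.14]
[-0.0361,-0.0037,0.0001,-0.14]
```

View pics/s6.png

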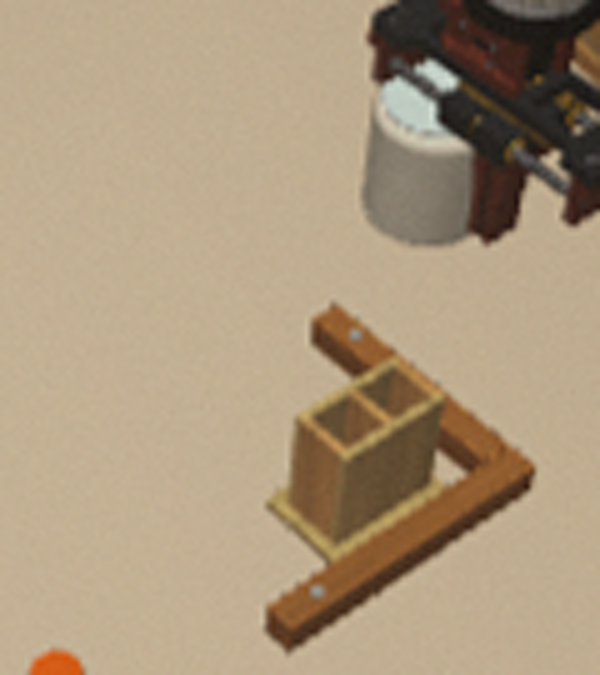

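Run:
```python
from fit1 import *
cs=[k for k in corner if k[0] is S]
vc,r=fit(cs,(.6,.3,.24));print(vc)
L=[(S,px(p,(270,120),5),q) for p,q in [((345,460),(22,-40,88)),((296,417),(-22,-40,88)),((443,398),(22,40,88)),((393,358),(-22,40,88)),((268,502),(-33,-48,8))]]
vh,r=fit(L,(.56,.23,.25));print(vh,r.round(1).tolist())
d=vh[:2]-vc[:2];c,s=np.cos(vc[2]),np.sin(vc[2]);print("in corner",c*d[0]+s*d[1],-s*d[0]+c*d[1],vh[2]-vc[2])
```

```text
[0.60808869 0.30370402 0.24768193]
[0.58817099 0.22842744 0.25684874] [[0.3, 0.4], [-0.2, 0.2], [0.4, 0.0], [0.0, -0.3], [-0.6, -0.3]]
in corner -0.037764476719196895 -0.06809641439003644 0.0091668172318988
```

```bash
python3 plan.py .607 .157 .143 14.2 5|head -2;  python3 -m pendant '[[-0.0378,0.0066,0,0,1],[-0.0378,0.0066,0,0,1],[-0.0378,0.0066,0,0,1],[-0.0378,0.0066,0,0,1],[-0.0378,0.0066,0,-1,1],[0,0,0,0,1]]'; python3 plan.py .607 .157 .032 14.2 4|head -2
```

```text
from [0.5316 0.3344 0.1405] yaw 13.3 roll/row -0.18 force [ 0.4 -0.2 -0.9] w 0.0003 t 15.5 q [0.44 0.48 1.53 0.02 1.13 0.2 ]
[-0.0380,0.0065,-0.0011,-0.18]
clock: 16.1
ee_pos: [0.6059, 0.1513, 0.1348]
eef_rot: [[-0.251, 0.968, -0.017], [0.968, 0.252, 0.01], [0.014, -0.014, -1.0]]
wrist_force: [-0.6, -0.1, 0.3]
gripper_width: 0.0003
from [0.6059 0.1513 0.1348] yaw 14.6 roll/row 0.09 force [-0.6 -0.1  0.3] w 0.0003 t 16.1 q [ 0.13  0.49  1.54  0.01  1.13 -0.13]
[0.0010,0.0010,0.0257,0.09]
```

```bash
python3 -m pendant '[[0,0.001,0.026,0,1],[0,0.001,0.026,0,1],[0,0.001,0.026,0,1],[0,0.001,0.025,0,1],[0,0,0,0,1]]';  python3 plan.py .6103 .164 .032 14.2 1
```

```text
clock: 16.6
ee_pos: [0.6044, 0.1524, 0.0262]
eef_rot: [[-0.247, 0.969, -0.022], [0.969, 0.247, 0.009], [0.014, -0.019, -1.0]]
wrist_force: [-1.7, 0.2, -0.0]
gripper_width: 0.0004
from [0.6044 0.1524 0.0262] yaw 14.3 roll/row 0.09 force [-1.7  0.2 -0. ] w 0.0004 t 16.6 q [ 0.13  0.62  1.62  0.01  0.93 -0.13]
[0.0099,0.0084,-0.0059,0.09]
```

```bash
python3 -m pendant '[[0.012,0.005,-0.003,0,1],[0.014,0,0,0,1]]';  python3 -m pendant '[[0.014,0,0,0,1]]';python3 -m pendant '[[0.01,0,0,0,1]]'
```

```text
clock: 16.8
ee_pos: [0.6023, 0.1795, 0.0298]
eef_rot: [[-0.245, 0.969, -0.024], [0.97, 0.245, 0.009], [0.015, -0.021, -1.0]]
wrist_force: [0.4, 0.2, 0.2]
gripper_width: 0.0006
clock: 16.9
ee_pos: [0.5993, 0.1941, 0.0311]
eef_rot: [[-0.245, 0.969, -0.023], [0.969, 0.245, 0.008], [0.014, -0.02, -1.0]]
wrist_force: [-0.0, -3.2, -2.1]
gripper_width: 0.0005
clock: 17.0
ee_pos: [0.5974, 0.2011, 0.0327]
eef_rot: [[-0.25, 0.968, -0.021], [0.968, 0.25, -0.0], [0.005, -0.02, -1.0]]
wrist_force: [5.2, -43.8, 12.9]
gripper_width: 0.0003
```

```bash
python3 -m pendant '[[-0.02,0,0,0,1],[0,0,-0.03,0,1],[0,0,-0.045,0,1],[0,0,-0.03,0,1]]'
python3 - <<'E'
from h import *
c=capture("scene");pickle.dump(c,open("s7.pkl","wb"));zoom(c["image"],(280,150,380,255),6,"pics/s7.png")
c=capture("wrist");pickle.dump(c,open("w7.pkl","wb"));cv2.imwrite("pics/w7.png",c["image"][:,:,::-1])
E
```

```text
clock: 17.4
ee_pos: [0.6011, 0.1859, 0.1406]
eef_rot: [[-0.255, 0.967, -0.024], [0.967, 0.255, -0.001], [0.005, -0.024, -1.0]]
wrist_force: [1.1, 0.8, -0.1]
gripper_width: 0.0004
```

View pics/s7.png

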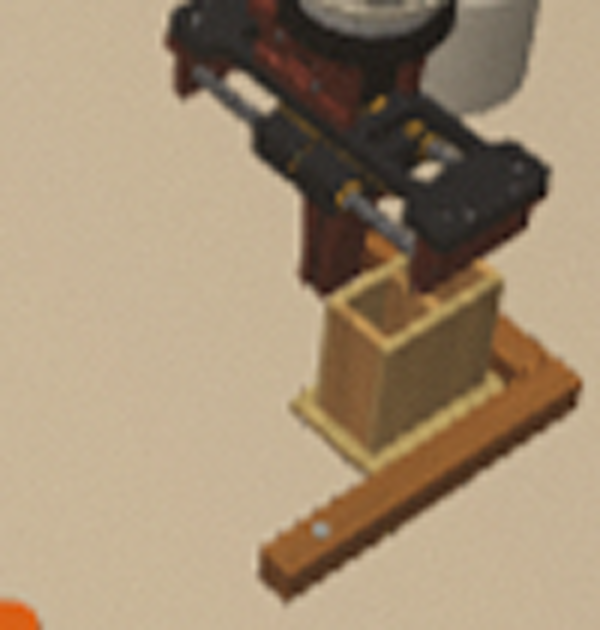

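View pics/w7.png

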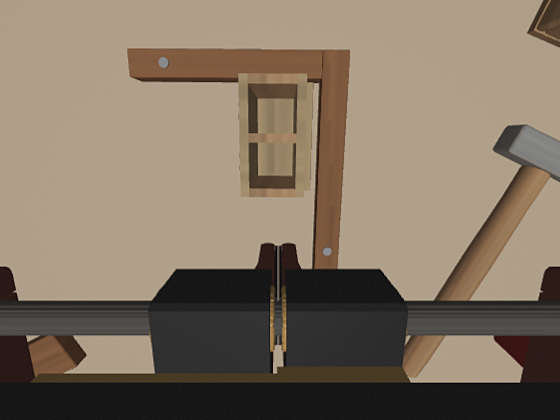

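```bash
python3 plan.py .531 .235 .14 14.2 2|head -2; python3 -m pendant '[[0.033,-0.027,0,0,1],[0.033,-0.027,0,0.3,1],[0,0,0,0,1]]'; python3 plan.py .531 .235 .032 14.2 4|head -2
```

```text
from [0.6039 0.1867 0.1432] yaw 14.8 roll/row 0.3 force [ 0.5 -0.3 -0.4] w 0.0006 t 17.5 q [ 0.19  0.49  1.51  0.    1.16 -0.07]
[0.0326,-0.0290,0.0022,0.30]
clock: 17.8
ee_pos: [0.5336, 0.2407, 0.1463]
eef_rot: [[-0.249, 0.968, -0.012], [0.968, 0.249, 0.003], [0.006, -0.011, -1.0]]
wrist_force: [0.6, -0.2, 0.5]
gripper_width: 0.0002
from [0.5336 0.2407 0.1463] yaw 14.4 roll/row 0.06 force [ 0.6 -0.2  0.5] w 0.0002 t 17.8 q [0.3  0.42 1.62 0.01 1.11 0.05]
[-0.0014,-0.0007,0.0286,0.06]
```

```bash
python3 -m pendant '[[-0.001,-0.001,0.028,0,1],[-0.001,-0.001,0.028,0,1],[-0.001,-0.001,0.028,0,1],[-0.001,0,0.027,0,1],[0,0,0,0,1]]'; python3 -m pendant '[[0,0.014,0,0,1],[0,0.01,0,0,1]]'
```

```text
clock: 18.3
ee_pos: [0.5313, 0.2414, 0.0339]
eef_rot: [[-0.255, 0.967, -0.005], [0.967, 0.255, 0.006], [0.007, -0.004, -1.0]]
wrist_force: [0.2, -0.5, -0.4]
gripper_width: 0.0002
clock: 18.5
ee_pos: [0.5539, 0.2479, 0.0345]
eef_rot: [[-0.256, 0.967, -0.009], [0.967, 0.256, 0.005], [0.007, -0.007, -1.0]]
wrist_force: [-3.9, -1.8, 4.4]
gripper_width: 0.0005
```

```bash
python3 -m pendant '[[0,0.007,0,0,1]]'; python3 -m pendant '[[0,0.005,0,0,1]]'
```

```text
clock: 18.6
ee_pos: [0.5595, 0.2494, 0.0352]
eef_rot: [[-0.256, 0.967, -0.013], [0.967, 0.256, 0.004], [0.007, -0.012, -1.0]]
wrist_force: [-20.3, -6.7, 10.4]
gripper_width: 0.0004
clock: 18.7
ee_pos: [0.5595, 0.2494, 0.0355]
eef_rot: [[-0.256, 0.966, -0.024], [0.967, 0.256, 0.001], [0.007, -0.023, -1.0]]
wrist_force: [-19.8, -4.9, 14.1]
gripper_width: 0.0007
```

```bash
python3 -m pendant '[[0,-0.02,0,0,1],[0,0,-0.04,0,0],[0,0,-0.05,0,0],[0,0,-0.04,0,0],[0,0,-0.03,0,0],[0,0,0,0,0]]'
python3 - <<'E'
from h import *
c=capture("scene");pickle.dump(c,open("s8.pkl","wb"));zoom(c["image"],(280,150,380,255),6,"pics/s8.png")
c=capture("wrist");pickle.dump(c,open("w8.pkl","wb"));cv2.imwrite("pics/w8.png",c["image"][:,:,::-1])
E
```

```text
clock: 19.3
ee_pos: [0.5524, 0.2465, 0.2104]
eef_rot: [[-0.255, 0.967, -0.01], [0.967, 0.255, 0.005], [0.007, -0.008, -1.0]]
wrist_force: [0.7, 0.3, -0.0]
gripper_width: 0.0369
```

View pics/s8.png

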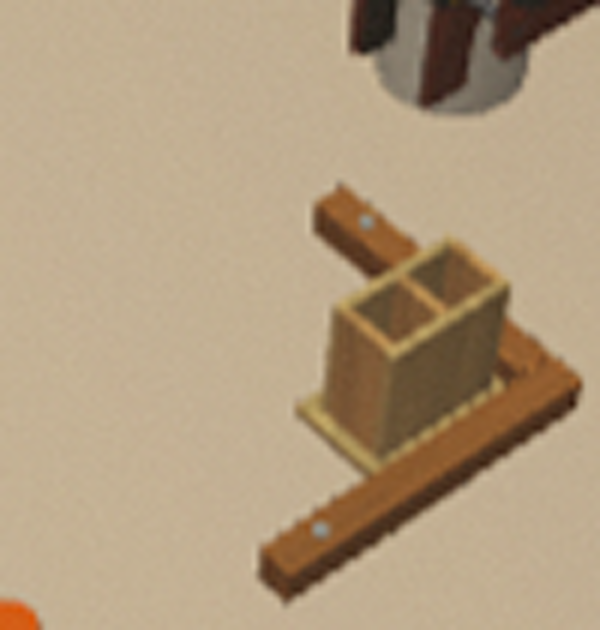

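View pics/w8.png

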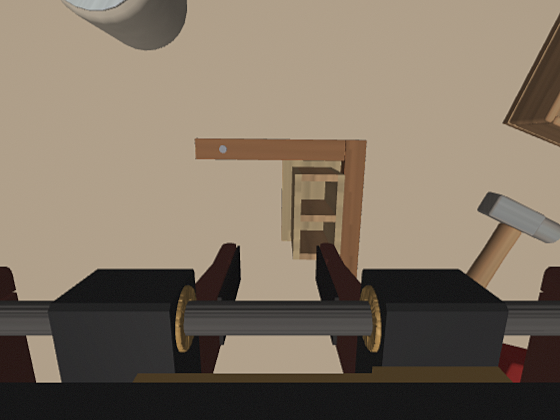

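Run:
```python
from fit1 import *
C8=load("s8")
cs=[k for k in corner if k[0] is S]
vc,r=fit(cs,(.6,.3,.24));print(vc)
L=[(C8,px(p,(280,150),6),q) for p,q in [((387,353),(22,-40,88)),((335,308),(-22,-40,88)),((508,287),(22,40,88)),((450,240),(-22,40,88)),((298,408),(-33,-48,8))]]
vh,r=fit(L,(.56,.23,.25));print(vh,r.round(1).tolist())
d=vh[:2]-vc[:2];c,s=np.cos(vc[2]),np.sin(vc[2]);print("in corner",c*d[0]+s*d[1],-s*d[0]+c*d[1],vh[2]-vc[2])
w=load("w8");zoom(w["image"],(190,130,370,290),4.4,"pics/w8z.png")
```

```text
[0.60808869 0.30370402 0.24768193]
[0.58834822 0.24907242 0.22663921] [[0.6, 1.3], [-0.7, -0.1], [0.6, 0.1], [0.1, -0.5], [-0.8, -0.4]]
in corner -0.03253139312064044 -0.04812490275482747 -0.021042711984007673
```

View pics/w8z.png

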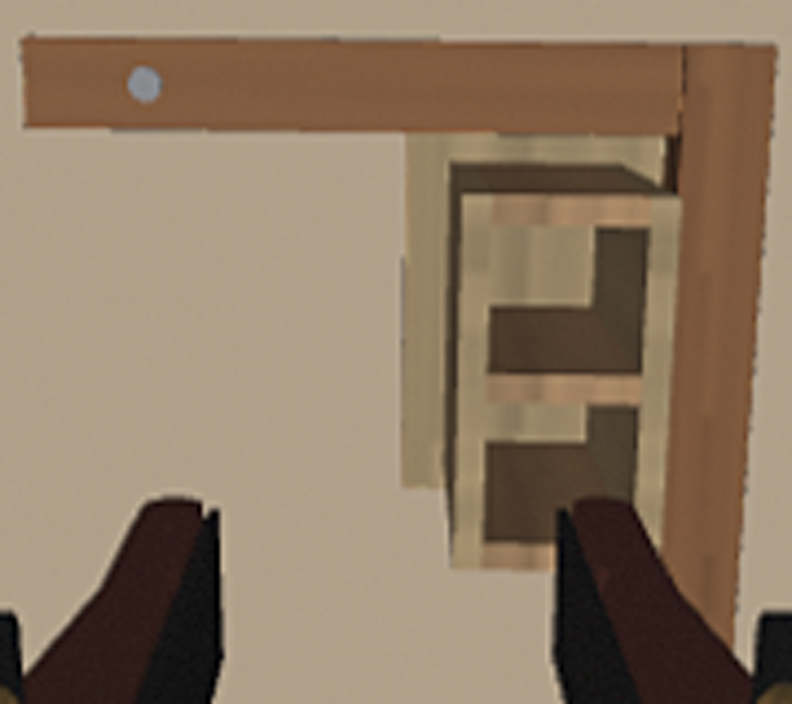

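```bash
python3 plan.py .535 -.2355 .25 -3 11
```

```text
from [0.5498 0.2457 0.2061] yaw 14.8 roll/row 1.62 force [ 0.3  0.8 -0.4] w 0.0448 t 19.4 q [0.3  0.38 1.51 0.01 1.26 0.04]
[-0.0419,-0.0125,-0.0041,1.62]
[-0.0423,-0.0113,-0.0041,1.62]
[-0.0426,-0.0101,-0.0041,1.62]
[-0.0428,-0.0089,-0.0042,1.62]
[-0.0431,-0.0077,-0.0042,1.62]
[-0.0433,-0.0065,-0.0042,1.62]
[-0.0434,-0.0053,-0.0042,1.62]
[-0.0436,-0.0041,-0.0042,1.62]
[-0.0436,-0.0028,-0.0043,1.62]
[-0.0437,-0.0016,-0.0043,1.62]
[-0.0437,-0.0004,-0.0043,1.62]
```

```bash
python3 -m pendant '[[-0.042,-0.012,-0.01,1.6,0],[-0.042,-0.011,-0.01,1.6,0],[-0.043,-0.01,-0.01,1.6,0],[-0.043,-0.009,-0.006,1.6,0],[-0.043,-0.008,0,1.6,0],[-0.043,-0.006,0,1.6,0],[-0.043,-0.005,0,1.6,0],[-0.044,-0.004,0,1.6,0]]'; python3 plan.py .535 -.2355 .25 -3 3
```

```text
clock: 20.2
ee_pos: [0.5376, -0.1105, 0.2319]
eef_rot: [[-0.036, 0.999, -0.029], [0.999, 0.036, 0.006], [0.007, -0.029, -1.0]]
wrist_force: [0.6, -0.0, 0.2]
gripper_width: 0.0881
from [ 0.5376 -0.1105  0.2319] yaw 2.1 roll/row 1.69 force [ 0.6 -0.   0.2] w 0.0881 t 20.2 q [-0.33  0.29  1.59 -0.    1.29 -0.36]
[-0.0416,-0.0026,-0.0062,1.69]
[-0.0416,-0.0013,-0.0063,1.69]
[-0.0416,-0.0001,-0.0063,1.69]
```

```bash
python3 -m pendant '[[-0.04,-0.002,-0.006,1.7,0],[-0.04,-0.001,-0.006,1.7,0],[-0.036,0,-0.006,1.7,0],[0,0,0,0,0]]'
python3 - <<'E'
from h import *
c=capture("wrist");pickle.dump(c,open("w9.pkl","wb"));cv2.imwrite("pics/w9.png",c["image"][:,:,::-1])
print(proj(c,[[.5266,-.2355,.1796],[.5223,-.3106,.179]]))
E
python3 plan.py .5387 -.236 .135 -3 3
```

```text
clock: 20.6
ee_pos: [0.5325, -0.2364, 0.2429]
eef_rot: [[0.063, 0.997, -0.038], [0.998, -0.063, 0.008], [0.006, -0.038, -0.999]]
wrist_force: [0.7, -0.1, 0.1]
gripper_width: 0.0877
[[273.75360126 231.00123933]
 [274.68969616 322.27163302]]
from [ 0.532  -0.234   0.2422] yaw -3.5 roll/row -0.18 force [-0.3  0.3 -1.2] w 0.0876 t 20.65 q [-0.53  0.34  1.49 -0.01  1.35 -0.46]
[-0.0008,0.0037,0.0356,-0.18]
[-0.0008,0.0037,0.0356,-0.18]
[-0.0008,0.0037,0.0356,-0.18]
```

View pics/w9.png

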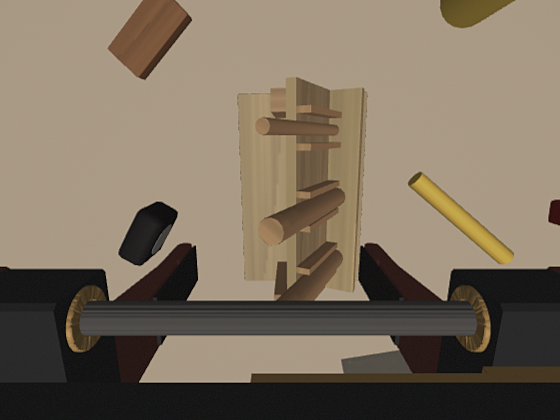

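```bash
python3 -m pendant '[[-0.001,0.004,0.03,0,0],[-0.001,0.003,0.03,0,0],[-0.001,0.003,0.025,0,0],[0,0.003,0.012,0,0],[0,0,0,0,0]]'; python3 plan.py .5387 -.236 .135 -3 1
```

```text
clock: 21.15
ee_pos: [0.5397, -0.2308, 0.1376]
eef_rot: [[0.059, 0.997, -0.045], [0.998, -0.059, 0.016], [0.014, -0.046, -0.999]]
wrist_force: [-0.4, 0.1, 0.2]
gripper_width: 0.0877
from [ 0.5397 -0.2308  0.1376] yaw -3.4 roll/row -0.36 force [-0.4  0.1  0.2] w 0.0877 t 21.15 q [-0.52  0.45  1.59 -0.01  1.14 -0.45]
[-0.0052,-0.0005,0.0026,-0.36]
```

```bash
python3 -m pendant '[[-0.006,0,0.002,0,0],[0,0,0,0,1],[0,0,0,0,1],[0,0,0,0,1],[0,0,0,0,1],[0,0,0,0,1]]' 6; python3 -m pendant '[[0,0,0,0,1],[0,0,0,0,1],[0,0,0,0,1]]'
```

```text
clock: 21.75
ee_pos: [0.5414, -0.2372, 0.1394]
eef_rot: [[0.058, 0.998, -0.04], [0.998, -0.057, 0.014], [0.011, -0.04, -0.999]]
wrist_force: [-0.8, -0.3, -0.2]
gripper_width: 0.0514
clock: 22.05
ee_pos: [0.5424, -0.2376, 0.1402]
eef_rot: [[0.058, 0.998, -0.037], [0.998, -0.057, 0.013], [0.011, -0.038, -0.999]]
wrist_force: [0.5, 0.4, 0.7]
gripper_width: 0.0399
```

```bash
python3 -m pendant '[[0,0,0,0,1],[0,0,0,0,1]]'; python3 -m pendant '[[0,0.012,-0.006,0,1],[0,0.012,-0.006,0,1],[0,0.012,-0.006,0,1],[0,0,0,0,1]]'
```

```text
clock: 22.25
ee_pos: [0.5429, -0.2378, 0.1405]
eef_rot: [[0.058, 0.998, -0.036], [0.998, -0.057, 0.012], [0.01, -0.037, -0.999]]
wrist_force: [0.2, 0.6, 1.6]
gripper_width: 0.0392
clock: 22.65
ee_pos: [0.58, -0.2402, 0.1577]
eef_rot: [[0.058, 0.998, -0.037], [0.998, -0.058, 0.012], [0.01, -0.038, -0.999]]
wrist_force: [1.0, -0.6, 2.9]
gripper_width: 0.025
```

```bash
python3 -m pendant '[[0,0.004,-0.004,0,1],[0,0,0,0,1],[0,0,0,0,1]]' 25
python3 - <<'E'
from h import *
c=capture("scene");pickle.dump(c,open("s10.pkl","wb"));zoom(c["image"],(120,130,260,310),3.3,"pics/s10.png")
E
```

```text
clock: 22.95
ee_pos: [0.5863, -0.2411, 0.1627]
eef_rot: [[0.058, 0.998, -0.032], [0.998, -0.058, 0.011], [0.009, -0.032, -0.999]]
wrist_force: [2.1, -1.1, -0.7]
gripper_width: 0.022
```

View pics/s10.png

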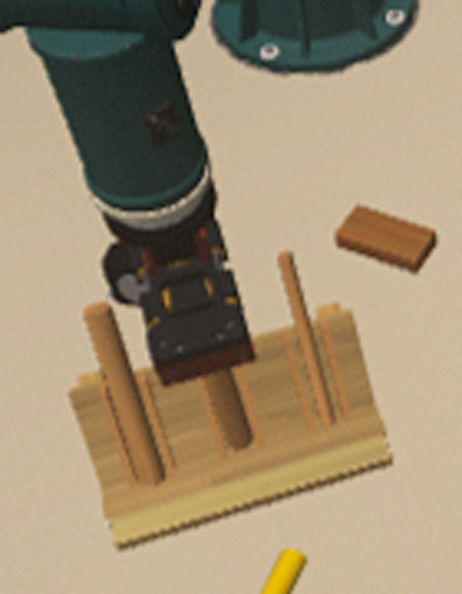

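```bash
python3 -m pendant '[[0,0,-0.03,0,1],[0,0,-0.045,0,1],[0,0,-0.045,0,1],[0,0,-0.045,0,1],[0,0,-0.02,0,1],[0,0,0,0,1]]'
python3 - <<'E'
from h import *
c=capture("scene");pickle.dump(c,open("s11.pkl","wb"));zoom(c["image"],(100,60,280,310),2.4,"pics/s11.png")
c=capture("wrist");cv2.imwrite("pics/w11.png",c["image"][:,:,::-1])
E
```

```text
clock: 23.6
ee_pos: [0.5809, -0.2403, 0.346]
eef_rot: [[0.06, 0.996, -0.061], [0.998, -0.059, 0.021], [0.017, -0.062, -0.998]]
wrist_force: [0.3, -0.1, -1.8]
gripper_width: 0.0221
```

View pics/s11.png

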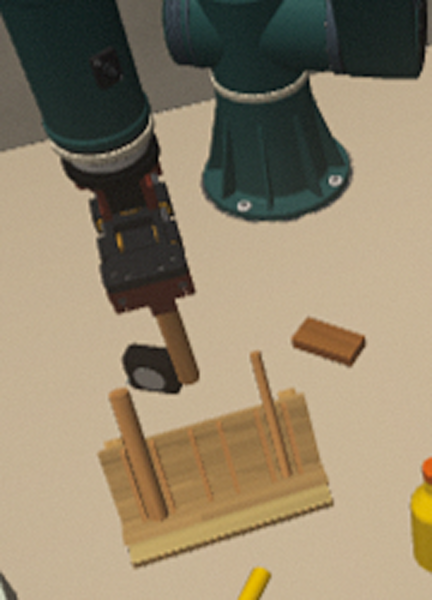

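View pics/w11.png

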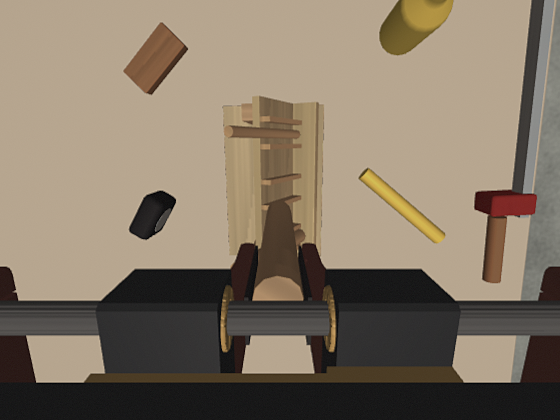

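```bash
cat > bot.py <<'E'
from h import *
from scipy.optimize import minimize_scalar
def bot(c,uv,s=None):
    s=s or observe();z=s["eef_rot"][:,2];p=s["ee_pos"]
    f=lambda t:np.sum((proj(c,p+z*t)[0]-uv)**2)
    r=minimize_scalar(f,bounds=(0,.2),method="bounded");return r.x,r.fun**.5,p+z*r.x
E
python3 - <<'E'
from bot import *
c=load("s11");print(bot(c,np.array([188,379])/2.4+(100,60)))
E
python3 plan.py .589 .25 .33 14 12
```

```text
(np.float64(0.1228475504153751), np.float64(0.6892348551540967), array([ 0.57211501, -0.23681583,  0.22014549]))
from [ 0.58   -0.2397  0.3427] yaw -3.4 roll/row -1.45 force [ 0.5 -0.7 -0.8] w 0.0215 t 23.7 q [-0.5   0.36  1.21 -0.01  1.63 -0.44]
[0.0408,-0.0016,0.0020,-1.45]
[0.0408,-0.0005,0.0019,-1.45]
[0.0408,0.0005,0.0018,-1.45]
[0.0408,0.0015,0.0018,-1.45]
[0.0407,0.0025,0.0017,-1.45]
[0.0406,0.0036,0.0016,-1.45]
[0.0405,0.0046,0.0016,-1.45]
[0.0404,0.0056,0.0015,-1.45]
[0.0403,0.0066,0.0014,-1.45]
[0.0401,0.0076,0.0013,-1.45]
[0.0399,0.0086,0.0013,-1.45]
[0.0397,0.0097,0.0012,-1.45]
```

```bash
python3 -m pendant '[[0.02,-0.001,0,-1.5,1],[0.04,-0.001,0,-1.5,1],[0.041,0,0,-1.5,1],[0.041,0.001,0,-1.5,1],[0.041,0.002,0,-1.5,1],[0.041,0.003,0,-1.5,1],[0.041,0.004,0,-1.5,1],[0.041,0.005,0,-1.5,1]]'; python3 plan.py .5845 .268 .32 14 5
```

```text
clock: 24.5
ee_pos: [0.5654, 0.0823, 0.3309]
eef_rot: [[-0.155, 0.983, -0.102], [0.987, 0.159, 0.033], [0.049, -0.096, -0.994]]
wrist_force: [0.6, 0.0, -0.7]
gripper_width: 0.0214
from [0.5654 0.0823 0.3309] yaw 9.2 roll/row -0.96 force [ 0.6  0.  -0.7] w 0.0214 t 24.5 q [ 0.    0.3   1.34  0.03  1.61 -0.16]
[0.0359,0.0099,0.0030,-0.96]
[0.0358,0.0105,0.0030,-0.96]
[0.0356,0.0111,0.0029,-0.96]
[0.0354,0.0117,0.0028,-0.96]
[0.0352,0.0123,0.0028,-0.96]
```

```bash
python3 -m pendant '[[0,0,0.05,0,1],[0,0,0.05,0,1],[0,0,0,0,1]]'; python3 -m pendant '[[0,0,-0.015,0,1],[0,0,-0.015,0,1],[0,0,-0.015,0,1],[0,0,-0.015,0,1],[0,0,-0.015,0,1],[0,0,-0.015,0,1]]'
```

```text
clock: 24.8
ee_pos: [0.5485, 0.0956, 0.2278]
eef_rot: [[-0.168, 0.98, -0.111], [0.984, 0.173, 0.035], [0.054, -0.104, -0.993]]
wrist_force: [-0.4, -0.4, -0.8]
gripper_width: 0.0218
clock: 25.4
ee_pos: [0.5514, 0.0946, 0.3198]
eef_rot: [[-0.171, 0.977, -0.131], [0.984, 0.177, 0.035], [0.058, -0.123, -0.991]]
wrist_force: [0.2, -0.2, -0.4]
gripper_width: 0.0213
```

```bash
python3 -m pendant '[[0,0,0,0,1],[0,0,0,0,1],[0,0,0,0,1]]'; python3 -m pendant '[[0,0,0.015,0,1],[0,0,0.015,0,1],[0,0,0.015,0,1],[0,0,0.015,0,1]]'
```

```text
clock: 25.7
ee_pos: [0.5517, 0.0949, 0.3231]
eef_rot: [[-0.171, 0.977, -0.128], [0.984, 0.177, 0.035], [0.057, -0.12, -0.991]]
wrist_force: [-0.8, 0.7, 0.4]
gripper_width: 0.0217
clock: 26.1
ee_pos: [0.543, 0.0971, 0.2614]
eef_rot: [[-0.171, 0.977, -0.129], [0.984, 0.177, 0.036], [0.058, -0.121, -0.991]]
wrist_force: [0.2, -0.0, -0.4]
gripper_width: 0.0218
```

```bash
python3 plan.py .6 .2635 .25 14 5
```

```text
from [0.543  0.0971 0.2614] yaw 10.3 roll/row -0.74 force [ 0.2 -0.  -0.4] w 0.0218 t 26.1 q [ 0.02  0.33  1.47  0.04  1.47 -0.16]
[0.0306,0.0173,0.0020,-0.74]
[0.0304,0.0177,0.0019,-0.74]
[0.0302,0.0181,0.0019,-0.74]
[0.0300,0.0185,0.0018,-0.74]
[0.0297,0.0189,0.0017,-0.74]
```

```bash
python3 -m pendant '[[0.031,0.017,0,-0.8,1],[0.03,0.018,0.002,-0.8,1],[0.03,0.018,0.002,-0.8,1],[0.03,0.018,0.002,-0.8,1],[0.026,0.017,0.002,-0.8,1],[0,0,0,0,1]]'
python3 - <<'E'
from h import *
for n in("scene","wrist","top"):
    c=capture(n);pickle.dump(c,open(n[0]+"12.pkl","wb"))
    if n=="scene": zoom(c["image"],(260,100,390,255),4.4,"pics/s12.png")
    else: cv2.imwrite(f"pics/{n[0]}12.png",c["image"][:,:,::-1])
s=observe();print(s["ee_pos"]+.12*s["eef_rot"][:,2])
E
python3 plan.py .6 .2635 .23 14 1
```

```text
clock: 26.7
ee_pos: [0.5933, 0.2629, 0.2421]
eef_rot: [[-0.238, 0.96, -0.146], [0.969, 0.245, 0.033], [0.067, -0.134, -0.989]]
wrist_force: [-0.1, -0.4, -0.5]
gripper_width: 0.0217
[0.57506084 0.26270285 0.12435408]
from [0.5926 0.259  0.243 ] yaw 14.1 roll/row 0.11 force [ 0.1 -0.5 -0. ] w 0.0215 t 26.85 q [0.26 0.48 1.27 0.07 1.53 0.02]
[0.0018,0.0100,0.0119,0.11]
```

View pics/s12.png

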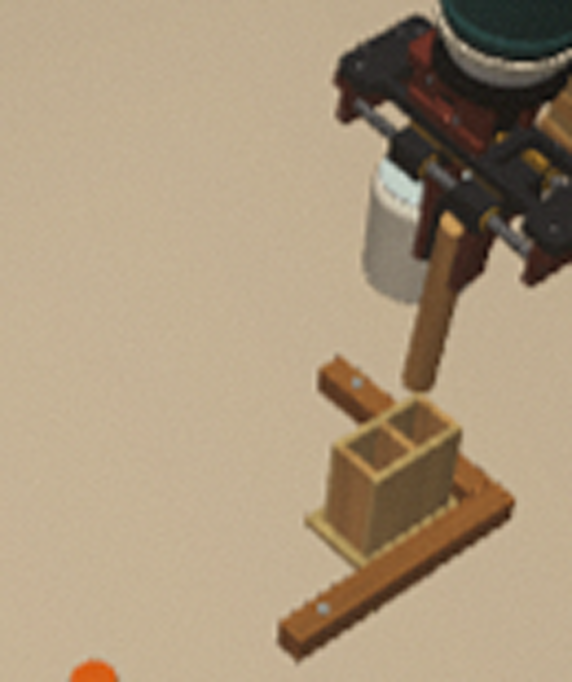

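View pics/w12.png

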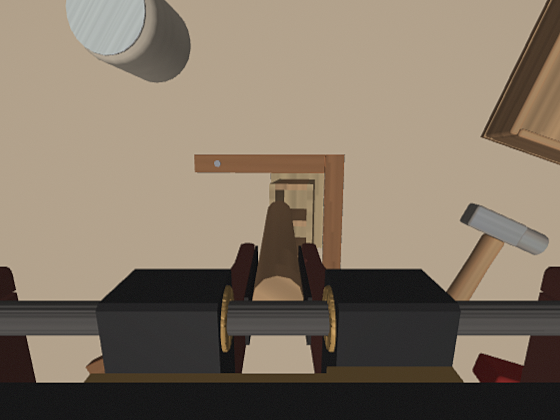

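Run:
```python
from bot import *
c=load("s12");print(bot(c,np.array([419,386])/4.4+(260,100)))
# dowel bottom z if known ~0.12 below: compare horizontally to rim using scene only
print(proj(c,[[.5845,.268,.088],[.5935,.232,.088]])*1, (np.array([[425,420],[378,448]])/4.4+(260,100)))
s=observe();z=s["eef_rot"][:,2]
print("top", proj(c,s["ee_pos"]-z*.04)*4.4-np.array((260,100))*4.4)
```

```text
(np.float64(0.12393000616165523), np.float64(2.586652748965056), array([0.57448714, 0.26282371, 0.12046805]))
[[354.73787981 196.35811324]
 [345.60850785 202.03789668]] [[356.59090909 195.45454545]
 [345.90909091 201.81818182]]
top [[450.40208934 220.7344552 ]]
```

Run:
```python
from bot import *
c=load("s12");s=observe()
uv=np.array([419,384])/4.4+(260,100)
print(uv,proj(c,s["ee_pos"]+s["eef_rot"][:,2]*.12))
print(unproj(c,uv,.12),unproj(c,uv,.125),unproj(c,[(356.6,195.4),(345.9,201.8)],.088))
zoom(load("t12")["image"],(170,165,290,265),6.5,"pics/t12z.png")
```

```text
[355.22727273 187.27272727] [[352.93032876 186.28584378]]
[[0.57783316 0.26937483 0.12      ]] [[0.58185927 0.26640575 0.125     ]] [[0.58335423 0.27503377 0.088     ]
 [0.59301775 0.23324668 0.088     ]]
```

View pics/t12z.png

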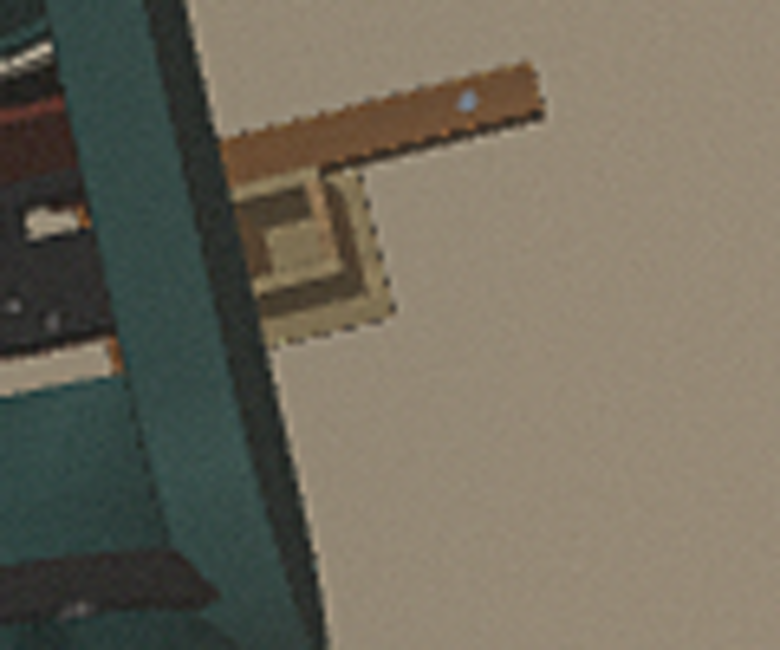

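```bash
python3 -m pendant '[[0.001,0.008,0.013,0,1],[-0.001,0.002,0.012,0,1],[0,0,0,0,1]]'
python3 - <<'E'
from h import *
c=capture("scene");pickle.dump(c,open("s13.pkl","wb"));zoom(c["image"],(310,140,390,230),7,"pics/s13.png")
s=observe();print(s["ee_pos"]+.12*s["eef_rot"][:,2])
E
```

```text
clock: 27.15
ee_pos: [0.5983, 0.2592, 0.2149]
eef_rot: [[-0.232, 0.962, -0.146], [0.971, 0.238, 0.03], [0.064, -0.135, -0.989]]
wrist_force: [1.1, 0.2, -0.1]
gripper_width: 0.0216
[0.5811081  0.26288635 0.09699234]
```

View pics/s13.png

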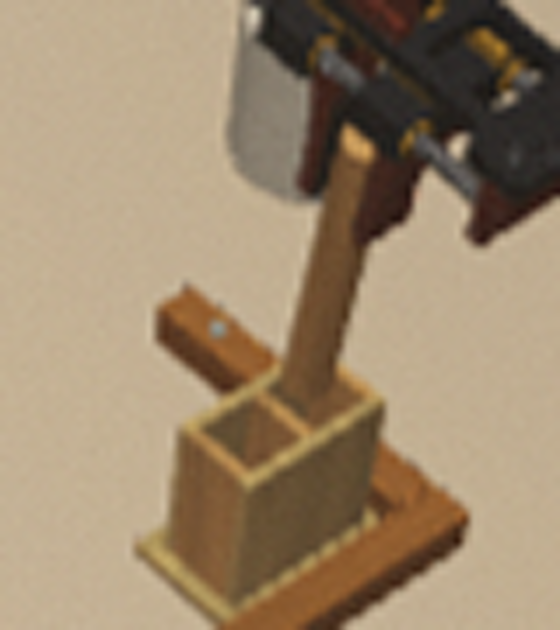

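Run:
```python
from h import *
c=load("s13");zoom(c["image"],(335,180,370,215),18,"pics/s13b.png")
```

```text
(no output)
```

View pics/s13b.png

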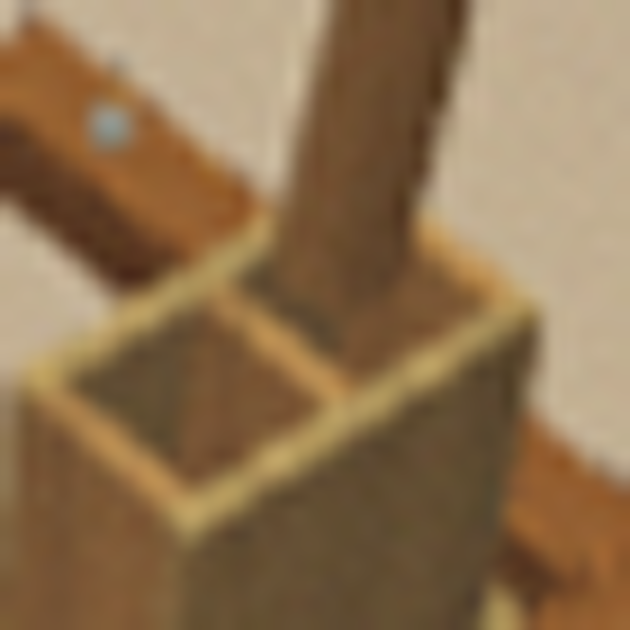

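```bash
python3 -m pendant '[[0.0075,0.001,0,0,1],[0,0,0,0,1]]'
python3 - <<'E'
from h import *
c=capture("scene");pickle.dump(c,open("s14.pkl","wb"));zoom(c["image"],(335,180,370,215),18,"pics/s14.png")
s=observe();print(s["ee_pos"]+.12*s["eef_rot"][:,2])
E
```

```text
clock: 27.4
ee_pos: [0.5978, 0.2665, 0.2161]
eef_rot: [[-0.23, 0.962, -0.146], [0.971, 0.237, 0.031], [0.064, -0.135, -0.989]]
wrist_force: [0.1, 0.0, -0.9]
gripper_width: 0.0214
[0.58054157 0.26971645 0.09758833]
```

View pics/s14.png

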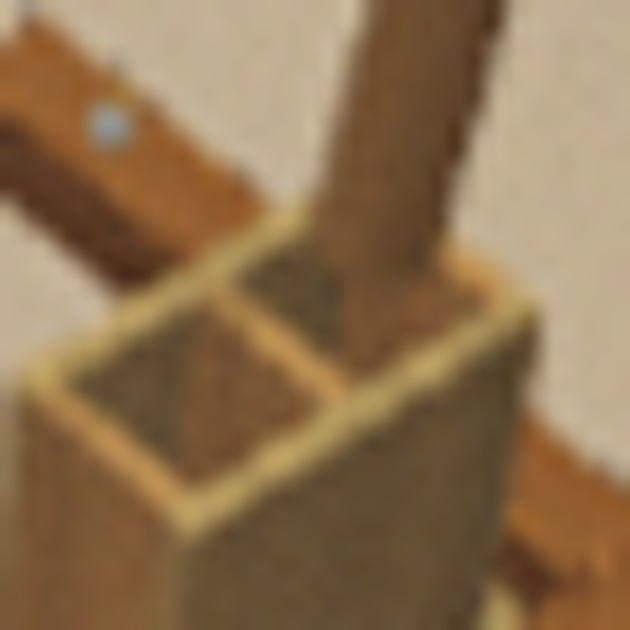

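```bash
python3 -m pendant '[[-0.001,0.001,0.014,0,1],[-0.001,0.001,0.014,0,1]]';python3 -m pendant '[[-0.001,0.001,0.01,0,1],[0,0,0,0,1]]'
python3 - <<'E'
from h import *
c=capture("scene");pickle.dump(c,open("s15.pkl","wb"));zoom(c["image"],(310,140,390,230),7,"pics/s15.png")
s=observe();print(s["ee_pos"]+.12*s["eef_rot"][:,2])
E
```

```text
clock: 27.65
ee_pos: [0.5981, 0.2661, 0.1892]
eef_rot: [[-0.231, 0.963, -0.14], [0.971, 0.237, 0.032], [0.064, -0.129, -0.99]]
wrist_force: [-0.4, -0.2, -0.9]
gripper_width: 0.0217
clock: 27.85
ee_pos: [0.5958, 0.265, 0.1751]
eef_rot: [[-0.231, 0.962, -0.145], [0.971, 0.237, 0.03], [0.063, -0.134, -0.989]]
wrist_force: [-0.5, 0.5, -0.6]
gripper_width: 0.0213
[0.57871936 0.26876714 0.05701491]
```

View pics/s15.png

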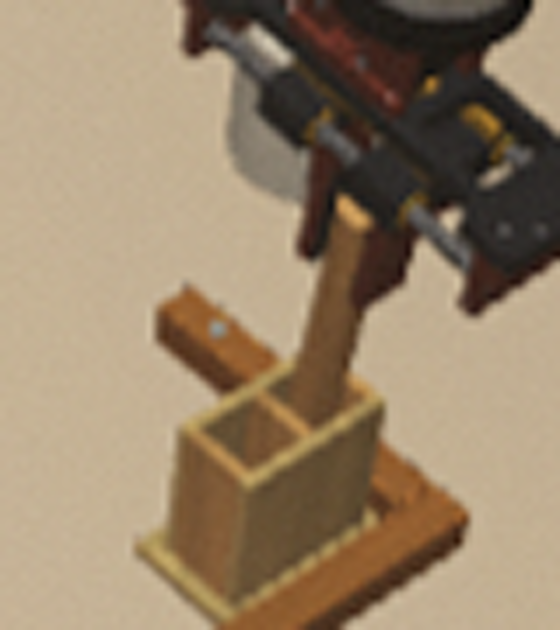

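```bash
python3 -m pendant '[[-0.001,0.001,0.012,0,1],[-0.001,0.001,0.01,0,1],[0,0,0,0,1]]';python3 -m pendant '[[0,0,0,0,0.5],[0,0,0,0,0.5],[0,0,0,0,0.5],[0,0,0,0,0.5]]'
python3 - <<'E'
from h import *
c=capture("scene");pickle.dump(c,open("s16.pkl","wb"));zoom(c["image"],(310,140,390,230),7,"pics/s16.png")
E
```

```text
clock: 28.2
ee_pos: [0.5956, 0.2643, 0.152]
eef_rot: [[-0.231, 0.962, -0.144], [0.971, 0.237, 0.03], [0.063, -0.132, -0.989]]
wrist_force: [-0.1, 0.4, -1.1]
gripper_width: 0.0215
clock: 28.6
ee_pos: [0.5962, 0.2645, 0.1525]
eef_rot: [[-0.231, 0.963, -0.143], [0.971, 0.237, 0.031], [0.064, -0.131, -0.989]]
wrist_force: [0.1, -0.2, 0.6]
gripper_width: 0.0437
```

View pics/s16.png

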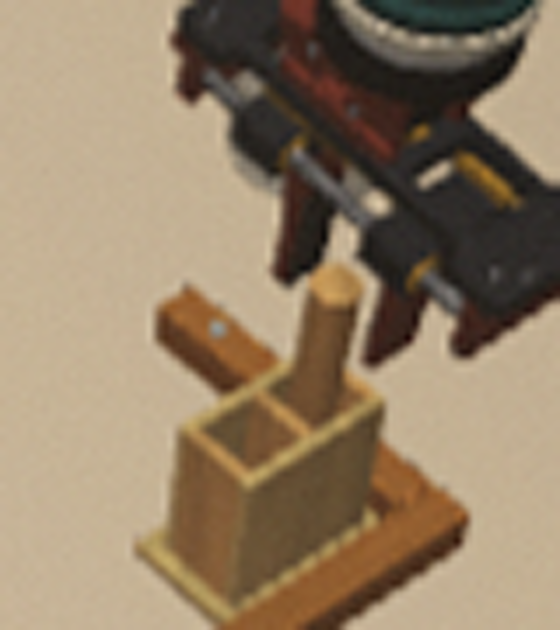

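```bash
python3 -m pendant '[[0,0,-0.03,0,0.3],[0,0,-0.045,0,0.3],[0,0,-0.02,0,1],[0,0,0,0,1]]'; python3 plan.py .692 .222 .20 14.2 3
```

```text
clock: 29.05
ee_pos: [0.6094, 0.2614, 0.2491]
eef_rot: [[-0.231, 0.962, -0.145], [0.971, 0.237, 0.03], [0.063, -0.133, -0.989]]
wrist_force: [0.2, 0.4, 0.4]
gripper_width: 0.0473
from [0.6094 0.2614 0.2491] yaw 13.9 roll/row -0.11 force [0.2 0.4 0.4] w 0.0473 t 29.05 q [0.26 0.5  1.22 0.07 1.55 0.02]
[-0.0201,0.0256,0.0118,-0.11]
[-0.0202,0.0255,0.0118,-0.11]
[-0.0202,0.0255,0.0118,-0.11]
```

```bash
python3 -m pendant '[[-0.02,0.028,0.012,0,1],[-0.02,0.028,0.012,0,1],[-0.02,0.028,0.012,0,1],[-0.002,0.006,0.04,0,1],[-0.002,0.006,0.04,0,1],[-0.002,0.006,0.04,0,1],[-0.002,0.004,0.03,0,1],[0,0,0,0,1]]'; python3 plan.py .692 .222 .012 14.2 1
```

```text
clock: 29.85
ee_pos: [0.7014, 0.2251, 0.0342]
eef_rot: [[-0.231, 0.962, -0.145], [0.971, 0.238, 0.031], [0.064, -0.133, -0.989]]
wrist_force: [-0.5, 0.1, 0.2]
gripper_width: 0.0003
from [0.7014 0.2251 0.0342] yaw 13.9 roll/row -0.29 force [-0.5  0.1  0.2] w 0.0003 t 29.85 q [ 0.19  0.79  1.21  0.06  1.28 -0.07]
[-0.0022,-0.0068,0.0232,-0.29]
```

```bash
python3 -m pendant '[[0,-0.012,0.022,0,1],[0,-0.02,-0.002,0,1],[0,-0.012,0.002,0,1]]'; python3 -m pendant '[[0,-0.01,0.003,0,1]]';python3 -m pendant '[[0,-0.01,0.004,0,1]]'
```

```text
clock: 30.15
ee_pos: [0.6614, 0.2167, 0.0186]
eef_rot: [[-0.232, 0.964, -0.132], [0.971, 0.238, 0.034], [0.064, -0.12, -0.991]]
wrist_force: [26.2, 7.7, 3.0]
gripper_width: 0.0003
clock: 30.25
ee_pos: [0.6615, 0.2167, 0.0191]
eef_rot: [[-0.232, 0.966, -0.11], [0.971, 0.237, 0.039], [0.063, -0.098, -0.993]]
wrist_force: [24.3, 7.4, -19.3]
gripper_width: 0.0004
clock: 30.35
ee_pos: [0.6617, 0.2168, 0.0192]
eef_rot: [[-0.232, 0.969, -0.089], [0.971, 0.237, 0.043], [0.063, -0.076, -0.995]]
wrist_force: [17.3, 5.0, -6.5]
gripper_width: 0.0006
```

```bash
python3 -m pendant '[[0,-0.01,0.004,0,1],[0,-0.01,0.004,0,1]]';python3 -m pendant '[[0,-0.01,0.004,0,1],[0,-0.01,0.004,0,1]]'
```

```text
clock: 30.55
ee_pos: [0.662, 0.2168, 0.0195]
eef_rot: [[-0.232, 0.971, -0.048], [0.971, 0.235, 0.052], [0.062, -0.034, -0.997]]
wrist_force: [15.9, 4.2, -5.8]
gripper_width: 0.0003
clock: 30.75
ee_pos: [0.6621, 0.2168, 0.0198]
eef_rot: [[-0.233, 0.972, -0.008], [0.971, 0.233, 0.061], [0.061, 0.007, -0.998]]
wrist_force: [14.7, 4.5, -3.5]
gripper_width: 0.0005
```

```bash
python3 -m pendant '[[0,-0.01,0.003,0,1],[0,-0.01,0.003,0,1],[0,-0.01,0.003,0,1]]';python3 -m pendant '[[0,0.015,0,0,1],[0,0,-0.045,0,1],[0,0,-0.05,0,1],[0,0,-0.05,0,1],[0,0,-0.05,0,1]]'; python3 plan.py .53 -.311 .25 -3 14
```

```text
clock: 31.05
ee_pos: [0.6622, 0.2168, 0.0205]
eef_rot: [[-0.233, 0.971, 0.051], [0.971, 0.229, 0.073], [0.06, 0.067, -0.996]]
wrist_force: [14.4, 5.2, -8.9]
gripper_width: 0.0002
clock: 31.55
ee_pos: [0.6645, 0.2064, 0.2158]
eef_rot: [[-0.233, 0.971, 0.043], [0.97, 0.23, 0.072], [0.06, 0.059, -0.996]]
wrist_force: [-0.1, 0.2, -0.1]
gripper_width: 0.0004
from [0.6645 0.2064 0.2158] yaw 13.3 roll/row 1.17 force [-0.1  0.2 -0.1] w 0.0004 t 31.55 q [ 0.17  0.47  1.35  0.07  1.27 -0.09]
[-0.0335,-0.0177,-0.0055,1.17]
[-0.0338,-0.0170,-0.0055,1.17]
[-0.0342,-0.0163,-0.0055,1.17]
[-0.0345,-0.0156,-0.0055,1.17]
[-0.0348,-0.0149,-0.0054,1.17]
[-0.0351,-0.0142,-0.0054,1.17]
[-0.0354,-0.0135,-0.0054,1.17]
[-0.0357,-0.0127,-0.0054,1.17]
[-0.0359,-0.0120,-0.0053,1.17]
[-0.0362,-0.0113,-0.0053,1.17]
[-0.0364,-0.0105,-0.0053,1.17]
[-0.0366,-0.0098,-0.0053,1.17]
[-0.0368,-0.0090,-0.0052,1.17]
[-0.0370,-0.0083,-0.0052,1.17]
```

```bash
python3 -m pendant '[[-0.034,-0.018,-0.012,1.2,0],[-0.034,-0.017,-0.012,1.2,0],[-0.034,-0.016,-0.008,1.2,0],[-0.035,-0.016,-0.004,1.2,0],[-0.035,-0.015,-0.004,1.2,0],[-0.035,-0.014,-0.004,1.2,0],[-0.035,-0.013,-0.003,1.2,0],[-0.036,-0.013,-0.003,1.2,0]]'; python3 plan.py .53 -.311 .25 -3 6
```

```text
clock: 32.35
ee_pos: [0.5912, -0.0942, 0.2646]
eef_rot: [[-0.074, 0.994, 0.08], [0.995, 0.068, 0.075], [0.069, 0.085, -0.994]]
wrist_force: [0.4, -0.6, -0.8]
gripper_width: 0.061
from [ 0.5912 -0.0942  0.2646] yaw 3.9 roll/row 1.15 force [ 0.4 -0.6 -0.8] w 0.061 t 32.35 q [-0.34  0.29  1.51  0.1   1.29 -0.43]
[-0.0354,-0.0128,-0.0011,1.15]
[-0.0356,-0.0121,-0.0010,1.15]
[-0.0359,-0.0114,-0.0010,1.15]
[-0.0361,-0.0106,-0.0010,1.15]
[-0.0363,-0.0099,-0.0009,1.15]
[-0.0365,-0.0092,-0.0009,1.15]
```

```bash
python3 -m pendant '[[-0.035,-0.013,0,1.2,0],[-0.036,-0.012,0,1.2,0],[-0.036,-0.011,0,1.2,0],[-0.036,-0.011,0,1.2,0],[-0.036,-0.01,0,1.2,0],[-0.03,-0.009,0,1,0],[0,0,0,0,0]]';  python3 - <<'E'
from h import *
c=capture("wrist");pickle.dump(c,open("w20.pkl","wb"));cv2.imwrite("pics/w20.png",c["image"][:,:,::-1])
print(proj(c,[[.5223,-.3106,.179]]))
E
python3 plan.py .5345 -.311 .137 -3 3
```

```text
clock: 33.05
ee_pos: [0.5257, -0.3161, 0.2543]
eef_rot: [[0.056, 0.994, 0.092], [0.996, -0.062, 0.065], [0.071, 0.088, -0.994]]
wrist_force: [0.2, 0.4, -0.2]
gripper_width: 0.0879
[[265.23288714 226.9059045 ]]
from [ 0.5262 -0.3144  0.2546] yaw -3.5 roll/row -0.17 force [-0.4  0.2  0.5] w 0.0876 t 33.1 q [-0.72  0.33  1.48  0.12  1.31 -0.69]
[-0.0015,-0.0008,0.0393,-0.17]
[-0.0015,-0.0008,0.0393,-0.17]
[-0.0016,-0.0008,0.0393,-0.17]
```

View pics/w20.png

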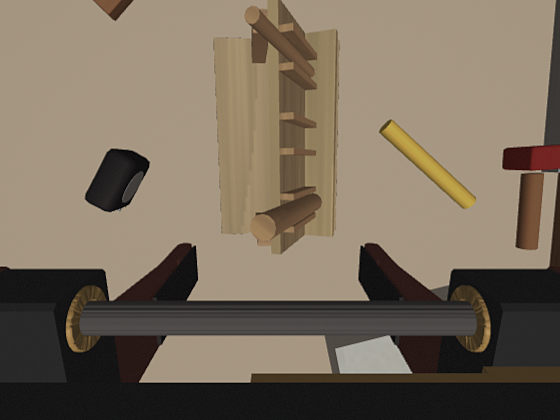

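```bash
python3 -m pendant '[[-0.001,-0.001,0.035,0,0],[-0.001,-0.001,0.035,0,0],[-0.001,0,0.03,0,0],[0,0,0.014,0,0],[0,0,0,0,0]]'; python3 plan.py .5345 -.3115 .137 -3 1
```

```text
clock: 33.6
ee_pos: [0.5389, -0.3054, 0.1444]
eef_rot: [[0.05, 0.994, 0.101], [0.996, -0.057, 0.063], [0.069, 0.098, -0.993]]
wrist_force: [0.4, 0.2, -0.0]
gripper_width: 0.088
from [ 0.5389 -0.3054  0.1444] yaw -3.3 roll/row -0.28 force [ 0.4  0.2 -0. ] w 0.088 t 33.6 q [-0.7   0.44  1.6   0.13  1.07 -0.7 ]
[-0.0068,-0.0048,0.0065,-0.28]
```

```bash
python3 -m pendant '[[-0.007,-0.004,0.006,0,0],[0,0,0,0,1],[0,0,0,0,1],[0,0,0,0,1],[0,0,0,0,1],[0,0,0,0,1],[0,0,0,0,1]]' 6; python3 -m pendant '[[0,0,0,0,1],[0,0,0,0,1],[0,0,0,0,1]]'
```

```text
clock: 34.3
ee_pos: [0.5378, -0.3123, 0.143]
eef_rot: [[0.048, 0.993, 0.108], [0.997, -0.054, 0.059], [0.064, 0.104, -0.992]]
wrist_force: [0.1, -0.0, -0.4]
gripper_width: 0.0435
clock: 34.6
ee_pos: [0.5385, -0.3127, 0.1434]
eef_rot: [[0.048, 0.993, 0.109], [0.997, -0.055, 0.058], [0.064, 0.106, -0.992]]
wrist_force: [-0.2, 0.2, 0.7]
gripper_width: 0.0326
```

```bash
python3 -m pendant '[[0,0,0,0,1],[0,0.012,-0.005,0,1],[0,0.012,-0.006,0,1],[0,0.012,-0.006,0,1],[0,0,0,0,1]]' 6; python3 -m pendant '[[0,0.004,-0.004,0,1],[0,0,0,0,1],[0,0,0,0,1]]' 25
```

```text
clock: 35.1
ee_pos: [0.5762, -0.3163, 0.1663]
eef_rot: [[0.048, 0.993, 0.11], [0.997, -0.055, 0.058], [0.063, 0.107, -0.992]]
wrist_force: [-0.8, 0.8, -0.0]
gripper_width: 0.0219
clock: 35.4
ee_pos: [0.5799, -0.3162, 0.1707]
eef_rot: [[0.047, 0.993, 0.109], [0.997, -0.054, 0.058], [0.064, 0.106, -0.992]]
wrist_force: [-0.2, 0.2, -0.7]
gripper_width: 0.0216
```

```bash
python3 -m pendant '[[0.002,0.004,-0.03,0,1],[0.003,0.005,-0.045,0,1],[0.003,0.005,-0.045,0,1],[0.003,0.005,-0.045,0,1],[0,0,0,0,1]]'
python3 - <<'E'
from h import *
c=capture("scene");pickle.dump(c,open("s21.pkl","wb"));zoom(c["image"],(80,60,260,310),2.4,"pics/s21.png")
E
python3 plan.py .59 .225 .33 14 13
```

```text
clock: 35.9
ee_pos: [0.5778, -0.3144, 0.3387]
eef_rot: [[0.049, 0.994, 0.1], [0.996, -0.056, 0.064], [0.069, 0.096, -0.993]]
wrist_force: [0.6, -0.7, -0.2]
gripper_width: 0.0219
from [ 0.5764 -0.3136  0.3352] yaw -3.2 roll/row -1.33 force [ 0.9  0.5 -1.1] w 0.0217 t 35.95 q [-0.67  0.34  1.27  0.11  1.5  -0.62]
[0.0413,-0.0013,0.0033,-1.33]
[0.0413,-0.0004,0.0034,-1.33]
[0.0413,0.0006,0.0035,-1.33]
[0.0413,0.0015,0.0035,-1.33]
[0.0412,0.0025,0.0036,-1.33]
[0.0411,0.0034,0.0037,-1.33]
[0.0410,0.0044,0.0038,-1.33]
[0.0409,0.0053,0.0039,-1.33]
[0.0408,0.0063,0.0039,-1.33]
[0.0406,0.0072,0.0040,-1.33]
[0.0404,0.0082,0.0041,-1.33]
[0.0402,0.0091,0.0042,-1.33]
[0.0400,0.0100,0.0042,-1.33]
```

View pics/s21.png

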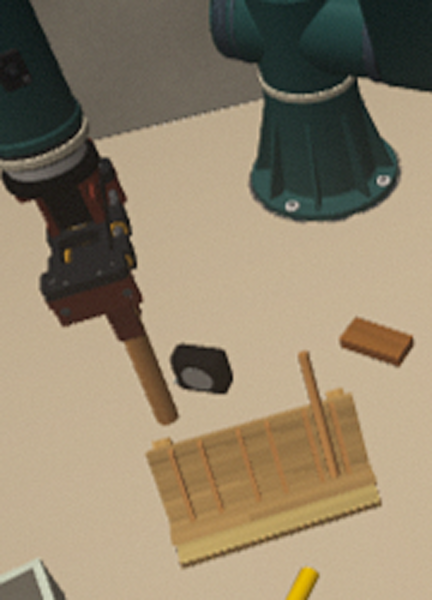

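```bash
python3 -m pendant '[[0.02,-0.001,0,-1.3,1],[0.04,0,0,-1.3,1],[0.041,0.001,0.002,-1.3,1],[0.041,0.002,0.002,-1.3,1],[0.041,0.002,0.003,-1.3,1],[0.041,0.003,0.003,-1.3,1],[0.041,0.004,0.003,-1.3,1],[0.041,0.005,0.003,-1.3,1]]'; python3 plan.py .58 .222 .3 14 6
```

```text
clock: 36.75
ee_pos: [0.5708, 0.0081, 0.3256]
eef_rot: [[-0.134, 0.988, 0.072], [0.989, 0.128, 0.078], [0.067, 0.082, -0.994]]
wrist_force: [0.5, -0.9, -0.2]
gripper_width: 0.0212
from [0.5708 0.0081 0.3256] yaw 7.4 roll/row -1.1 force [ 0.5 -0.9 -0.2] w 0.0212 t 36.75 q [-0.17  0.2   1.48  0.09  1.4  -0.31]
[0.0347,0.0057,0.0071,-1.10]
[0.0346,0.0064,0.0072,-1.10]
[0.0345,0.0071,0.0072,-1.10]
[0.0343,0.0077,0.0073,-1.10]
[0.0342,0.0084,0.0073,-1.10]
[0.0340,0.0091,0.0073,-1.10]
```

```bash
python3 -m pendant '[[0.035,0.006,0.009,-1.1,1],[0.035,0.006,0.01,-1.1,1],[0.035,0.007,0.01,-1.1,1],[0.034,0.008,0.01,-1.1,1],[0.034,0.008,0.01,-1.1,1],[0.032,0.009,0.01,-1.1,1],[0,0,0,0,1]]'
python3 - <<'E'
from h import *
c=capture("scene");pickle.dump(c,open("s22.pkl","wb"));zoom(c["image"],(260,100,390,255),4.4,"pics/s22.png")
s=observe();print(s["ee_pos"]+.12*s["eef_rot"][:,2])
E
python3 plan.py .585 .226 .24 14 1
```

```text
clock: 37.45
ee_pos: [0.5619, 0.2403, 0.268]
eef_rot: [[-0.263, 0.964, 0.045], [0.963, 0.259, 0.079], [0.065, 0.064, -0.996]]
wrist_force: [-0.6, -0.0, -0.9]
gripper_width: 0.0217
[0.56711381 0.2478007  0.14866042]
from [0.5617 0.2385 0.2682] yaw 15.0 roll/row 1.02 force [-0.6 -0.2 -1.4] w 0.0213 t 37.5 q [ 0.25  0.3   1.49  0.07  1.29 -0.03]
[-0.0199,0.0174,0.0281,1.02]
```

View pics/s22.png

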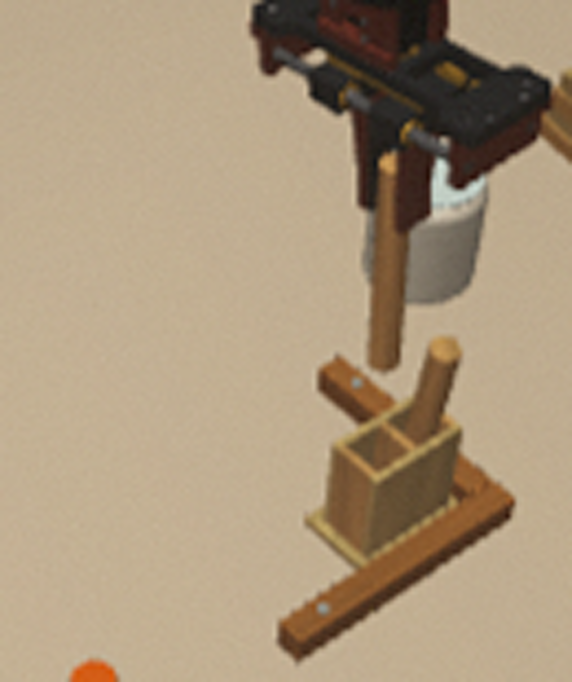

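```bash
python3 - <<'E'
from bot import *
c=load("s22");uv=np.array([384,364])/4.4+(260,100)
print(bot(c,uv)); s=observe()
for L in(.115,.12,.125): print(L,unproj(c,uv,(s["ee_pos"]+s["eef_rot"][:,2]*L)[2]))
E
python3 plan.py .587 .219 .244 14 2
```

```text
(np.float64(0.13066198132119666), np.float64(0.6534757212607151), array([0.56759191, 0.24863   , 0.1380415 ]))
0.115 [[0.57980871 0.23786976 0.15364023]]
0.12 [[0.57565026 0.24075864 0.14866042]]
0.125 [[0.57149182 0.24364752 0.14368062]]
from [0.5617 0.2385 0.2682] yaw 15.0 roll/row 0.51 force [-0.6 -0.2 -1.4] w 0.0213 t 37.5 q [ 0.25  0.3   1.49  0.07  1.29 -0.03]
[-0.0135,0.0089,0.0118,0.51]
[-0.0134,0.0090,0.0119,0.51]
```

```bash
python3 plan.py .586 .2235 .23 14 2; python3 -m pendant '[[-0.012,0.01,0.019,0.5,1],[-0.011,0.01,0.018,0.5,1],[0,0,0,0,1]]';  python3 - <<'E'
from bot import *
c=capture("scene");pickle.dump(c,open("s23.pkl","wb"));zoom(c["image"],(310,150,370,225),8,"pics/s23.png")
s=observe();print(s["ee_pos"],s["ee_pos"]+.127*s["eef_rot"][:,2])
E
```

```text
from [0.5617 0.2385 0.2682] yaw 15.0 roll/row 0.51 force [-0.6 -0.2 -1.4] w 0.0213 t 37.5 q [ 0.25  0.3   1.49  0.07  1.29 -0.03]
[-0.0116,0.0085,0.0190,0.51]
[-0.0115,0.0086,0.0190,0.51]
clock: 37.8
ee_pos: [0.5862, 0.2225, 0.2278]
eef_rot: [[-0.246, 0.968, 0.041], [0.967, 0.243, 0.076], [0.064, 0.058, -0.996]]
wrist_force: [-0.9, -0.9, -1.4]
gripper_width: 0.0219
[0.58582896 0.22292806 0.22886728] [0.59101748 0.23262895 0.10234467]
```

View pics/s23.png

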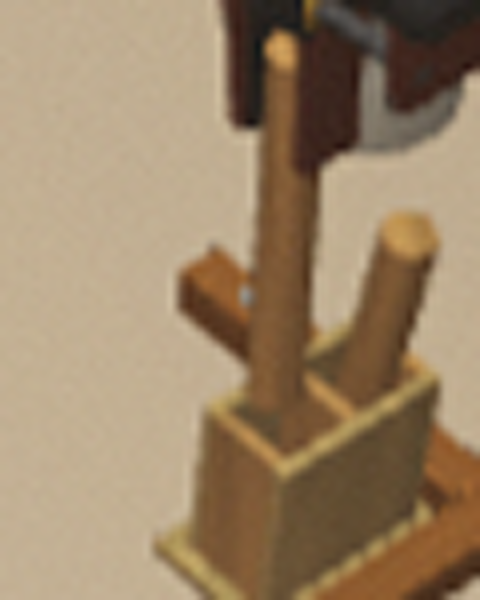

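Run:
```python
from h import *
c=load("s23");zoom(c["image"],(332,190,367,215),20,"pics/s23b.png")
```

```text
(no output)
```

View pics/s23b.png

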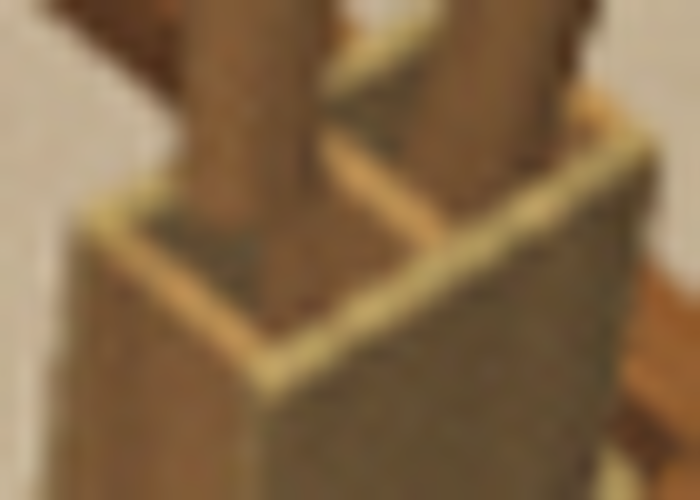

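```bash
python3 -m pendant '[[0.003,0.002,0.006,0,1],[0,0,0,0,1]]';  python3 - <<'E'
from bot import *
c=capture("scene");pickle.dump(c,open("s24.pkl","wb"));zoom(c["image"],(332,190,367,215),20,"pics/s24.png")
s=observe();print(s["wrist_force"],s["ee_pos"],s["ee_pos"]+.127*s["eef_rot"][:,2])
E
```

```text
clock: 38.05
ee_pos: [0.5872, 0.226, 0.2235]
eef_rot: [[-0.245, 0.969, 0.041], [0.967, 0.241, 0.077], [0.064, 0.058, -0.996]]
wrist_force: [0.5, 0.0, -0.4]
gripper_width: 0.0214
[ 0.50231478 -0.11599977 -0.66264144] [0.58757671 0.22599198 0.22415928] [0.59290403 0.23573502 0.09764567]
```

View pics/s24.png

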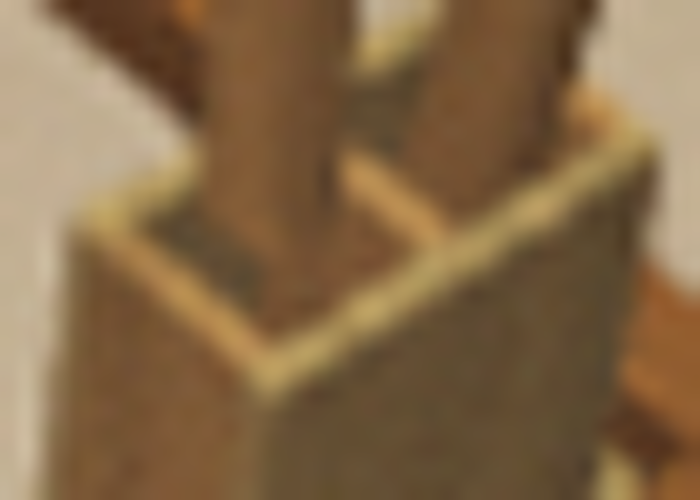

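```bash
python3 -m pendant '[[-0.001,-0.001,0.012,0,1],[-0.001,-0.001,0.012,0,1]]';python3 -m pendant '[[-0.001,-0.001,0.012,0,1],[0,0,0,0,1]]'
python3 - <<'E'
from bot import *
c=capture("scene");pickle.dump(c,open("s25.pkl","wb"));zoom(c["image"],(310,140,390,230),7,"pics/s25.png")
E
```

```text
clock: 38.3
ee_pos: [0.5889, 0.2262, 0.2018]
eef_rot: [[-0.246, 0.968, 0.048], [0.967, 0.241, 0.078], [0.064, 0.065, -0.996]]
wrist_force: [-0.5, 1.3, 0.1]
gripper_width: 0.0215
clock: 38.5
ee_pos: [0.587, 0.226, 0.1866]
eef_rot: [[-0.245, 0.968, 0.044], [0.967, 0.242, 0.078], [0.065, 0.062, -0.996]]
wrist_force: [-0.2, 0.1, -1.1]
gripper_width: 0.0216
```

View pics/s25.png

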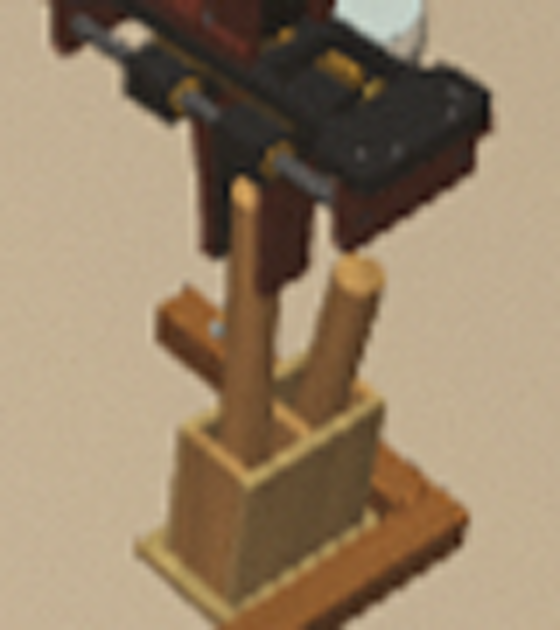

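```bash
python3 -m pendant '[[-0.001,-0.001,0.012,0,1],[-0.001,-0.001,0.012,0,1],[0,0,0,0,1]]';python3 -m pendant '[[0,0,0,0,0.4],[0,0,0,0,0.4],[0,0,0,0,0.4],[0,0,0,0,0.4]]'
python3 - <<'E'
from h import *
c=capture("scene");pickle.dump(c,open("s26.pkl","wb"));zoom(c["image"],(310,140,390,230),7,"pics/s26.png")
E
```

```text
clock: 38.85
ee_pos: [0.5873, 0.2261, 0.1615]
eef_rot: [[-0.246, 0.968, 0.046], [0.967, 0.242, 0.079], [0.066, 0.064, -0.996]]
wrist_force: [-0.5, 1.4, -1.3]
gripper_width: 0.0214
clock: 39.25
ee_pos: [0.5878, 0.2254, 0.1615]
eef_rot: [[-0.246, 0.968, 0.046], [0.967, 0.242, 0.078], [0.064, 0.064, -0.996]]
wrist_force: [-0.7, 0.7, -0.2]
gripper_width: 0.0502
```

View pics/s26.png

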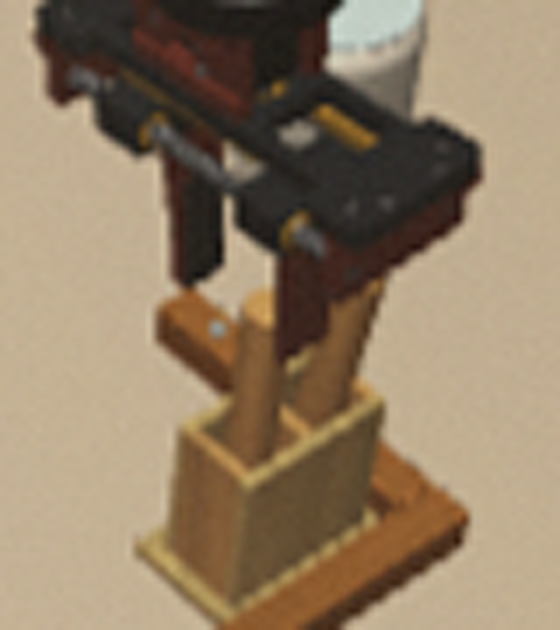

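```bash
python3 -m pendant '[[0,0,-0.03,0,0.4],[0,0,-0.04,0,0.4],[0,0,-0.05,0,0.4],[-0.05,-0.02,-0.03,0,0.4],[-0.05,-0.02,0,0,0.4],[0,0,0,0,0.4]]'
python3 - <<'E'
from h import *
c=capture("scene");pickle.dump(c,open("s27.pkl","wb"));zoom(c["image"],(280,140,380,255),5.2,"pics/s27.png");cv2.imwrite("pics/s27f.png",c["image"][:,:,::-1])
c=capture("top");pickle.dump(c,open("t27.pkl","wb"));cv2.imwrite("pics/t27.png",c["image"][:,:,::-1])
c=capture("wrist");pickle.dump(c,open("w27.pkl","wb"));cv2.imwrite("pics/w27.png",c["image"][:,:,::-1])
E
```

```text
clock: 39.9
ee_pos: [0.5692, 0.1158, 0.3039]
eef_rot: [[-0.25, 0.967, 0.05], [0.966, 0.246, 0.075], [0.061, 0.067, -0.996]]
wrist_force: [-0.3, -0.1, 0.9]
gripper_width: 0.0528
```

View pics/s27.png

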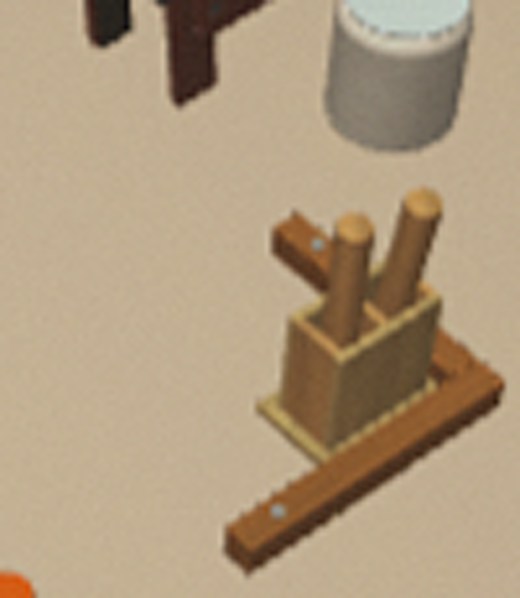

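View pics/w27.png

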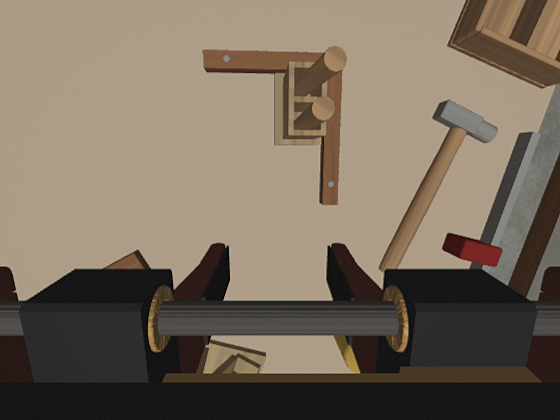

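View pics/t27.png

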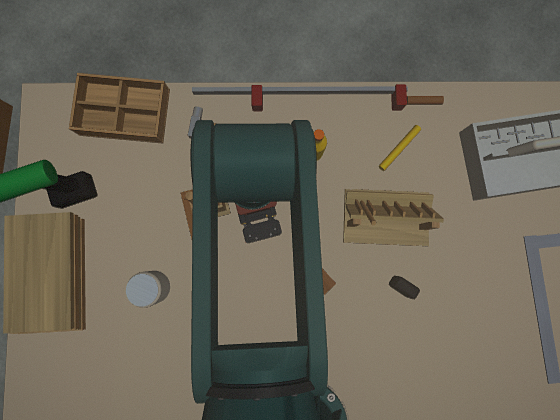

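Run:
```python
from fit1 import *
s=load("s27");w=load("w27")
def tri(a,b):
    r=least_squares(lambda P:np.r_[proj(s,P)[0]-a,proj(w,P)[0]-b],[.59,.25,.16]);return r.x,r.fun
for a,b in(((424,203),(335,59)),((354,228),(322,107))):
    print([k.round(4) for k in tri(px(a,(280,140),5.2),np.array(b,float))])
cs=[k for k in corner if k[0] is S];vc,_=fit(cs,(.6,.3,.24))
L=[(s,px(p,(280,140),5.2),q) for p,q in [((338,360),(22,-40,88)),((292,318),(-22,-40,88)),((440,300),(22,40,88)),((258,406),(-33,-48,8))]]
vh,r=fit(L,(.56,.23,.25));print(vh,r.round(1).tolist())
d=vh[:2]-vc[:2];c,q=np.cos(vc[2]),np.sin(vc[2]);print("in corner",c*d[0]+q*d[1],-q*d[0]+c*d[1],vh[2]-vc[2])
zoom(w["image"],(195,35,355,215),4,"pics/w27z.png")
for n in["glue_mid","offcut_mid","tin_mid","tape_mid","thin_dowel_mid"]: print(n,[(round(k["score"],2),[int(x) for x in k["rect"]]) for k in search_frame(s,n)[:2]])
```

```text
[array([0.5928, 0.2739, 0.1671]), array([ 0.0244, -0.0085, -0.0042,  0.0061])]
[array([0.5928, 0.2318, 0.1655]), array([ 0.3758, -0.0754, -0.0733,  0.0941])]
[0.58773733 0.24998392 0.24276289] [[0.5, 0.7], [-0.8, -0.0], [0.7, -0.2], [-0.5, -0.5]]
in corner -0.0329001729444207 -0.04709145844085581 -0.0049190341833663664
glue_mid [(0.89, [271, 250, 291, 298])]
offcut_mid [(0.76, [222, 188, 249, 211])]
tin_mid [(0.88, [340, 130, 372, 169]), (0.6, [139, 222, 240, 298])]
tape_mid [(0.77, [151, 204, 179, 223]), (0.43, [224, 192, 252, 210])]
thin_dowel_mid [(0.5, [203, 208, 220, 256])]
```

View pics/w27z.png

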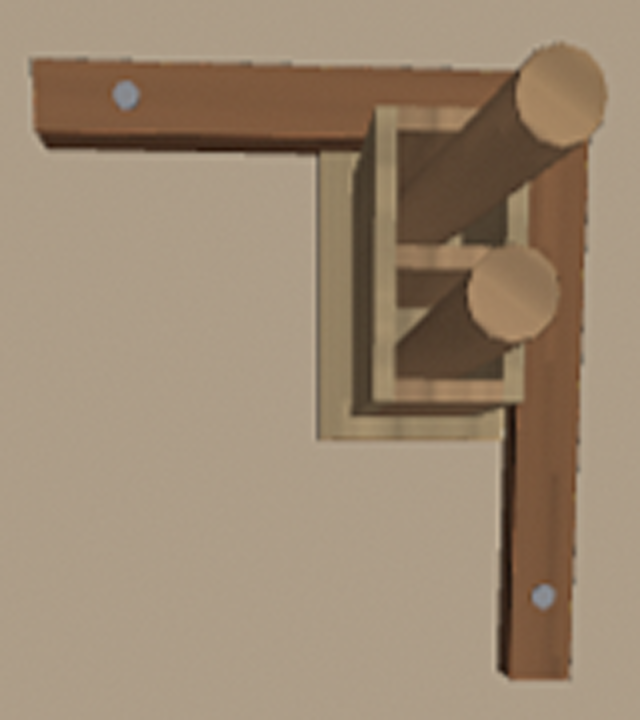

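```bash
python3 -c "
from cell import *
print(hand_in(),observe()['clock'])"
```

```text
the job is handed in; nothing more can be done
the job is handed in; nothing more can be done
```

The holder is in the corner stop with one thick dowel standing in each compartment, and I handed the job in at about 40 s of the 72 s allowed. No verdict was reported.

**What I did:** I dragged the holder partway, then pushed it against both strips. I stood each thick dowel upright by pinching it, lifted it out, lowered it into a compartment and released it partway in.

**Last checks:**
- **Holder:** it measured x = −32.9 mm, y = −47.1 mm in the stop's frame and about 0.005 rad off parallel, against a target of −33 and −48 mm.
- **Dowels:** their upper ends measured 0.167 m and 0.166 m above the bench, against 0.168 m when standing on the floor. Both lean slightly against the compartment walls, which cannot let them lean past about 0.17 rad (limit 0.2).
- **Bystanders:** the thin dowel is still in its groove, and the bystanders' detections stayed within a few pixels of where they started. The yellow look-alike was not touched.

**What disagreed or went wrong:**
- **Tool tilt:** the tool crept out of vertical during contact and carrying, up to about 0.15 rad. I straightened it by pressing the closed fingertips on the outer faces of the stop strips. One of those presses reached about 56 N sideways. That is above the 40 N limit for the arm and gripper body, but it was the fingertips that pressed, and it was well under the 120 N wrist limit.
- **Y push:** the push that seated the holder against the side strip reached 44 N, again on the fingertips.
- **Holder tipping:** the holder tipped slightly, perhaps 0.1 rad by eye, during one push against the back strip. It settled flat once I backed off.

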